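# Stand the round-bottomed green bottle in the display tray

### The job

Take the round-bottomed green bottle out of its slanted wooden rest and stand it gently upright in the cork ring on the pulled-out display tray, and let go. Then push the tray fully home by its front panel with the bottle still standing in the ring, and leave the amber bottle, the jar and the tape roll where they are.

Things in the scene. Friction and masses are not known exactly. Their poses are not given: they have to be found in the camera images.
- bottle_green: Loose green glass bottle, about 0.3 kg, 182 mm long; hemispherical bottom, cannot stand alone. Origin: lowest point of the bottom; z: its axis, to the cap (x, y mean nothing). Body radius 34 mm up to z = 80, neck radius 14 mm from z = 115 to 164 (grip here), white cap radius 16.5 mm above. Centre of mass at z = 50. Starts leaning 35 degrees from vertical in a plywood rest, cap away from the robot.
- bottle_green_ball (a point): Centre of the green bottle's round bottom, 34 mm up its axis from the origin; z along the bottle's axis towards the cap.
- ring (a point): Centre of the top face of the cork ring fixed on the tray, 40 mm above the work surface; z up, x the way the tray is pushed home. Inner radius 26 mm, outer 38, height 22. The bottle's round bottom rests on the inner edge: seated, the ball's centre is 22 mm above this point, its lowest point 12 mm below; friction keeps the tilt it is given. Moves with the tray.
- tray (a joint): Slide of the display tray, in m: 0 is fully home against its stop, positive is pulled out towards the robot, at most 0.09. Starts 0.06 to 0.085. Friction about 2.5 N; it stays where it is left.
- panel (a point): Point on the outer (robot-side) face of the tray's upright wooden front panel, midway across, 60 mm above the work surface; axes as the ring's. Panel 126 mm wide, 10 mm thick, from 10 to 85 mm above the surface; the ring's centre lies 100 mm behind this face. Push here to send the tray home. Moves with the tray.
- rack: Dark steel base in which the tray slides, fixed; 160 x 150 mm, rails 30 mm high, rear stop 50 mm high. Origin on the work surface; x is the way the tray is pushed home, z up. Tray home: ring's centre at x = 30 mm, y = 0, panel's outer face at x = -70 mm. It stands in any of three places side by side, the two bottle rests in the others.
- bottle_amber: Amber glass bottle with a black cap, same shape, origin and axes as the green one, leaning in an equal rest. Leave it alone.
- rest_green: Fixed plywood rest of the green bottle; foot 170 x 110 mm, from x = -170 to 0 mm. Origin on the work surface, z up; the bottle's lowest point starts at x = -110 mm, 42 mm up, and its axis leans to +x of this frame (roughly away from the robot). A V trough under the leaning bottle ends 90 mm up the bottle's axis, so its neck is free all round.
- jar: Yellow jar with a white lid, 64 mm wide, 110 mm tall, origin at the centre of its underside. Bystander.
- tape: Grey roll of packing tape lying flat, 100 mm across, 50 mm tall, origin at the centre of its underside. Bystander.
Mind the look-alikes: they are no part of the job. What is shaped like the rack but turquoise or yellow is not meant.

How it is judged:
By the outcome, as a careful person would: the job done as asked, in the order asked, and still so for the second after the job is handed in, with the robot touching nothing.
It also fails if it takes over 61 s, if anything falls off the work surface, if the arm or the gripper's body presses on something with over 40 N, if the wrist force passes 120 N, or if a joint passes its speed limit or range.

### The arm

A 7-joint arm with a two-finger parallel gripper is mounted at the origin on the work surface. World frame = base frame: x ahead of the robot, y to its left, z up, the work surface at z = 0. Lengths are in m, angles in degrees, forces in N, time in s.
With the tool pointing down it reaches from about 0.425 to 0.875 m from the base axis. Payload 4.7 kg.
Tool frame: the origin (TCP) lies on the centre line of the jaws, within the pads' length; the fingertips stand 8 mm ahead of it and the grasp point (between the pads) lies 11 mm behind it; z points along the fingers, y is the direction in which the jaws open and shut (so a half turn about z gives the same grasp; the last joint's range is limited). The gripper opens to 87 mm and grips with 3 to 60 N. Pads are 19 mm wide; open, the fingers measure 117 mm over their backs; the gripper's body (75 mm by 190 mm) begins 51 mm behind the grasp point.
Start: joints at [75.006, 18.392, -4.016, 83.108, 1.295, 78.541, -3.26], TCP at [0.177, -0.625, 0.231] pointing down, gripper open.
Joint ranges: [-163.93, 163.93], [-17.29, 119.83], [-79.2, 71.16], [3.27, 140.29], [-89.18, 269.18], [5.43, 117.66], [-154.24, 154.24]. Speed limits (degrees/s): [147.25, 147.25, 180, 180, 180, 180, 180].

### API

Orientations are given as [roll, pitch, yaw] about the fixed x, y, z axes, in that order (R = Rz(yaw) Ry(pitch) Rx(roll)).
In Python, from cell import status, vision, workorder gives the robot as it stands.
- The arm moves only by the tool step_arm, never from a script. Its argument "series" is a list of rows, each an object of numbers: "ax", "ay", "az": the turn, a rotation vector about the world's x, y, z in degrees; "x", "y", "z": the shift along the world's x, y, z in m; "claw": the opening in per cent of the stroke, from 0 (shut) to 100 (fully open). In form: [{"ax": .., "ay": .., "az": .., "x": .., "y": .., "z": .., "claw": ..}, ...]. A call has 1 to 12 rows; each row is the pose to reach, as a shift and turn from the pose commanded when the call began; what a row does not reach only later rows make up. A row lasts 1/10 s, in which the tool goes at most 50 mm and 8.59 degrees, less where a joint would pass 70% of its speed; a pose out of reach is approached as far as the arm can. A call with a gripper value outside its range is refused whole. The fingers move at their own pace and stop on an object; "squeeze" is the grip in N (left out, the last holds). Time passes only in rows, so rows that repeat a pose let the fingers close. It gives the time, the measured TCP pose, the force and the opening at its end, in the units of the state.
- status.get_obs(): the state, without advancing time (a new reading comes with each control period).
- vision.read_camera(name): name is "scene" or "top" or "wrist"; returns the picture (400x640x3 uint8, red, green, blue); there is no depth.
- vision.camera_params(name): a dict with "fovy" (degrees; the focal length in pixels is half the picture's height over the tangent of half this angle, whatever the lens; pixels are square), "cx", "cy" (the principal point, pixels), "dist" ([k1, k2, p1, p2, k3] as OpenCV has them; the pictures are not rectified), "eye" and "orientation" of the camera in the world; the wrist camera has in their place "tool_from_camera" (4x4, takes a point from camera to tool coordinates, whose origin is the TCP and whose axes are the flange's). Camera axes: x right, y down, z forward; pixel columns grow to the right and rows downward; lengths in m; the calibration is good to about 2 mm. A picture is of the moment at which its call begins: read the wrist's pose just before it. camera_params takes no time and is no camera call.
- workorder.sign_off(): hands the job in, once; it reports no verdict.
The state is a dict: "time_s": time; "qpos": joint angles; "joint_velocities": joint speeds; "effort": joint torques, N m; "tool_pos": TCP position; "tool_rot": TCP orientation; "force": force on the tool from outside, world axes, zero at the start; "wrist_torque": the same for the moment, N m; "grip_width": finger opening in m.
Only numpy, scipy, OpenCV 4.12 (cv2) and the standard library are available. Lean on these libraries where they do the work, as an engineer would, in place of code of your own. Each camera call takes 0.05 s, during which the arm holds its last target.

## Working session

There is one attempt and no reset: what is moved stays moved. The work goes in short steps, Python scripts to look and compute and a tool call to move; the robot and the scene stay as the last step left them, time stands still between calls to the robot, and variables do not carry over. Pictures are saved under pics/ and viewed, and the job is handed in when it is done.

Besides the shell and the picture viewer there is one more tool, called after ">>>" as name(argument=value, ...), one argument or row to a line, values as JSON. step_arm: Moves the arm, as the interface text tells. Its arguments: {"type":"object","properties":{"series":{"type":"array"},"squeeze":{"type":"number"}},"required":["series"]}

```bash
ls; mkdir -p pics
python3 - <<'E'
from cell import status, vision
import cv2
print(status.get_obs())
for n in ["scene","top","wrist"]:
    im=vision.read_camera(n); cv2.imwrite(f"pics/{n}0.png",im[:,:,::-1]); print(n,vision.camera_params(n))
E
```

```text
pics
{'time_s': 0.0, 'qpos': array([75.00451069, 18.44020288, -4.01436425, 83.17519855,  1.29716006,
       78.54016906, -3.26016223]), 'joint_velocities': array([-0.05166899,  0.04870484,  0.04055378, -0.03303758, -0.02474288,
       -0.06908577,  0.03908123]), 'effort': array([-3.08749259e-04, -4.91285169e+01, -4.04254971e-01, -3.12527347e+01,
       -6.40660571e-02,  4.36868286e-02,  1.90952210e-04]), 'tool_pos': array([ 0.17679924, -0.6249352 ,  0.22944579]), 'tool_rot': array([-1.79889788e+02,  8.20973870e-03,  1.58044148e+01]), 'force': array([ 0.3507715,  0.5697123, -1.2617679]), 'wrist_torque': array([-0.00886389,  0.0368488 , -0.02939414]), 'grip_width': 0.08670424049581556}
scene {'fovy': 53.426096406824875, 'cx': 320.361198819472, 'cy': 201.09752218780386, 'dist': array([-0.00145469,  0.        ,  0.        ,  0.        ,  0.        ]), 'eye': array([ 0.80131982, -0.43706772,  0.86609637]), 'orientation': array([-142.87686212,   -0.32475403,   29.36882422])}
top {'fovy': 42.929769728460315, 'cx': 312.6339288832966, 'cy': 200.6595494342154, 'dist': array([-0.0473394,  0.       ,  0.       ,  0.       ,  0.       ]), 'eye': array([0.3970258 , 0.10026752, 1.57755068]), 'orientation': array([-1.76270901e+02, -1.60578923e-01, -9.15054904e+01])}
wrist {'fovy': 60.1283837267287, 'cx': 319.2964811332182, 'cy': 204.03897336369005, 'dist': array([-0.05145184,  0.        ,  0.        ,  0.        ,  0.        ]), 'tool_from_camera': array([[-1.16787274e-03, -9.63295377e-01, -2.68441154e-01,
         7.31543064e-02],
       [ 9.99998734e-01, -8.34806768e-04, -1.35488079e-03,
         4.21475149e-05],
       [ 1.08105391e-03, -2.68442397e-01,  9.63295132e-01,
        -1.54106098e-01],
       [ 0.00000000e+00,  0.00000000e+00,  0.00000000e+00,
         1.00000000e+00]])}
```

View pics/scene0.png

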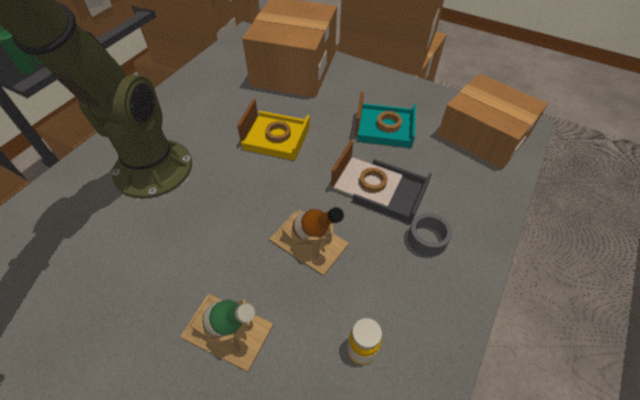

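View pics/top0.png

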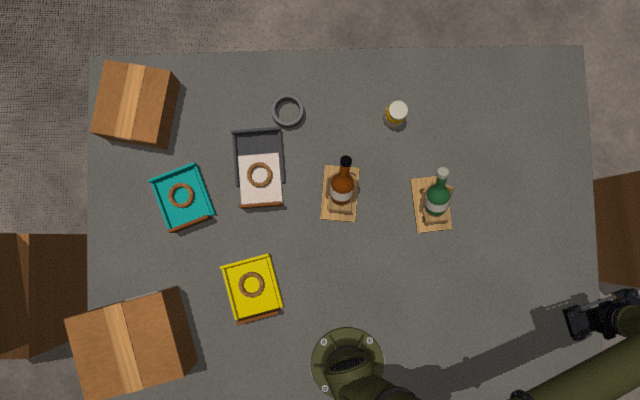

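The top view shows the green bottle at (438,195) with its cap at (442,173). The amber one is at (343,185). The dark rack, with a white tray and cork ring, is at (259,175). Its look-alikes are turquoise (181,195) and yellow (252,285). I choose the green bottle with the white cap and the dark rack, and check both in a close crop.

```bash
cat > h.py <<'E'
import numpy as np, cv2
from scipy.spatial.transform import Rotation as R
from cell import status, vision
def K(p):
    f=200/np.tan(np.radians(p['fovy']/2)); return np.array([[f,0,p['cx']],[0,f,p['cy']],[0,0,1]])
def pose(name,obs=None):
    p=vision.camera_params(name)
    if name!='wrist': return p,R.from_euler('xyz',p['orientation'],degrees=True).as_matrix(),np.array(p['eye'])
    T=p['tool_from_camera']; o=obs or status.get_obs()
    Rt=R.from_euler('xyz',o['tool_rot'],degrees=True).as_matrix()
    return p,Rt@T[:3,:3],Rt@T[:3,3]+o['tool_pos']
def rays(name,px,obs=None):
    p,Rc,e=pose(name,obs)
    u=cv2.undistortPoints(np.array(px,float).reshape(-1,1,2),K(p),p['dist']).reshape(-1,2)
    return e,(Rc@np.c_[u,np.ones(len(u))].T).T
def plane(name,px,z,obs=None):
    e,d=rays(name,px,obs); return e+d*((z-e[2])/d[:,2])[:,None]
def proj(name,P,obs=None):
    p,Rc,e=pose(name,obs); rv=cv2.Rodrigues(Rc.T)[0]
    return cv2.projectPoints(np.array(P,float).reshape(-1,1,3),rv,-Rc.T@e,K(p),p['dist'])[0].reshape(-1,2)
def tri(obsv):
    A=np.zeros((3,3));b=np.zeros(3);L=[]
    for n,px in obsv:
        e,d=rays(n,[px]);d=d[0]/np.linalg.norm(d[0]);M=np.eye(3)-np.outer(d,d);A+=M;b+=M@e;L.append((e,M))
    X=np.linalg.solve(A,b); return X,[np.linalg.norm(M@(X-e)) for e,M in L]
E
python3 - <<'E'
import cv2,numpy as np
from h import *
t=cv2.imread('pics/top0.png');s=cv2.imread('pics/scene0.png')
a=cv2.resize(t[115:220,215:305],None,fx=4,fy=4,interpolation=2)
b=cv2.resize(t[150:255,400:490],None,fx=4,fy=4,interpolation=2)
cv2.imwrite('pics/c1.png',np.hstack([a,b]))
a=cv2.resize(s[140:220,325:435],None,fx=3.6,fy=4,interpolation=2)
b=cv2.resize(s[290:370,175:285],None,fx=3.6,fy=4,interpolation=2)
cv2.imwrite('pics/c2.png',np.hstack([a,b]))
# masks
for n,im in(('top',t),('scene',s)):
    hsv=cv2.cvtColor(im,cv2.COLOR_BGR2HSV)
    m={'green':cv2.inRange(hsv,(50,100,30),(85,255,255)),'cork':cv2.inRange(hsv,(8,80,60),(20,255,200)),
     'white':cv2.inRange(hsv,(0,0,150),(180,60,255)),'dark':cv2.inRange(hsv,(90,10,20),(140,120,75))}
    for k,v in m.items():
        c,_=cv2.findContours(v,cv2.RETR_EXTERNAL,cv2.CHAIN_APPROX_NONE)
        for q in c:
            if cv2.contourArea(q)>60: print(n,k,cv2.contourArea(q),np.round(cv2.minAreaRect(q)[0],1),cv2.boundingRect(q))
E
```

```text
top green 345.5 [437.5 191.9] (428, 179, 22, 26)
top cork 261.5 [ 14.1 351.3] (0, 343, 29, 17)
top cork 150.0 [257.  316.8] (236, 310, 43, 15)
top cork 9743.0 [130.  344.6] (63, 286, 127, 114)
top cork 452.5 [251. 284.] (239, 272, 25, 25)
top cork 599.0 [ 26.8 271.3] (0, 233, 37, 86)
top cork 101.0 [187.3 223.7] (167, 215, 41, 18)
top cork 118.5 [260.  204.4] (239, 201, 43, 7)
top cork 434.5 [181.  194.5] (169, 183, 25, 24)
top cork 1131.5 [430.5 203.5] (410, 176, 42, 57)
top cork 4667.5 [616. 229.] (593, 171, 47, 117)
top cork 1863.0 [339.5 192.8] (320, 165, 40, 57)
top cork 447.5 [258.8 174.3] (247, 162, 25, 25)
top cork 5794.5 [135.1 103.8] (89, 60, 92, 90)
top white 1885.0 [259.6 178.1] (238, 153, 44, 51)
top white 244.5 [398.  109.5] (389, 101, 19, 18)
top dark 222.0 [577.7 318. ] (567, 305, 23, 28)
top dark 167.5 [627.5 297. ] (616, 289, 24, 17)
scene green 643.0 [223.5 317.4] (210, 301, 30, 33)
scene green 584.0 [15.2 50.3] (0, 28, 37, 46)
scene cork 2620.5 [226.3 330.4] (180, 294, 93, 77)
scene cork 2704.0 [312.  236.9] (270, 209, 79, 66)
scene cork 508.5 [373. 180.] (360, 168, 27, 25)
scene cork 590.0 [ 14.5 185. ] (0, 165, 30, 41)
scene cork 347.5 [341.1 162.7] (331, 140, 22, 47)
scene cork 401.0 [ 14.9 146.2] (0, 133, 31, 28)
scene cork 374.5 [277.5 131. ] (266, 121, 24, 21)
scene cork 351.0 [389.5 121. ] (378, 111, 24, 21)
scene cork 385.5 [246.7 120.3] (237, 99, 21, 44)
scene cork 2025.0 [ 65.6 128.7] (32, 96, 65, 64)
scene cork 98.5 [358.4 112.5] (355, 91, 9, 44)
scene cork 6007.5 [489.8 117.6] (437, 74, 111, 95)
scene cork 23891.5 [347.   48.5] (55, 0, 585, 98)
scene white 610.0 [366.9 332.2] (353, 318, 29, 29)
scene white 209.5 [245.8 312.3] (238, 303, 17, 19)
scene white 76.5 [372.6 179.7] (365, 176, 16, 9)
scene white 1099.0 [367.8 181.1] (335, 158, 67, 48)
```

View pics/c1.png

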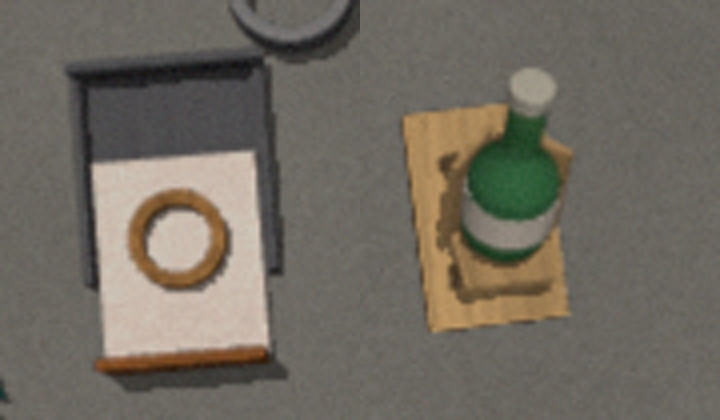

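View pics/c2.png

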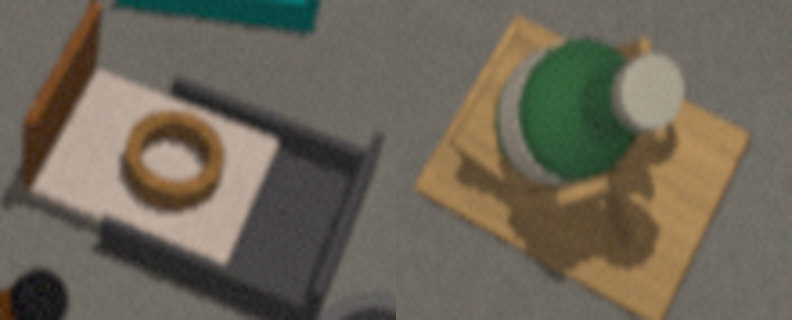

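Run:
```python
from h import *
np.set_printoptions(precision=4,suppress=True)
# ring
print('ring top',plane('top',[(259,174)],.036),'scene',plane('scene',[(373,180)],.036))
print('ring tri',tri([('top',(259,174)),('scene',(373,179.5))]))
print('cap top tri',tri([('top',(443,172)),('scene',(246.5,312.3))]))
print('body green', tri([('top',(437.5,191.9)),('scene',(223.5,317.4))]))
T=lambda x,y:(400+(x-360)/4,150+y/4)
print('foot',plane('top',[T(405,115),T(432,332),T(568,315)],.012))
U=lambda x,y:(215+x/4,115+y/4)
print('tray back corners z.018',plane('top',[U(92,163),U(253,151)],.018))
print('panel top outer edge',plane('top',[U(97,368),U(268,358)],.085))
print('rack rear stop top',plane('top',[U(68,70),U(262,55)],.05))
print('tape',plane('top',[(288,111)],.05),'jar',plane('top',[(398,109.5)],.11),'amber cap',plane('top',[(346,161)],.18))
```

```text
ring top [[0.583  0.2546 0.036 ]] scene [[0.5868 0.2469 0.036 ]]
ring tri (array([0.584 , 0.2554, 0.0277]), [np.float64(6.537559614710822e-05), np.float64(6.537559614717237e-05)])
cap top tri (array([ 0.5585, -0.2671,  0.1861]), [np.float64(0.0014319235965545172), np.float64(0.001431923596554587)])
body green (array([ 0.5045, -0.2738,  0.111 ]), [np.float64(0.00590828765166716), np.float64(0.00590828765166716)])
foot [[ 0.559  -0.2143  0.012 ]
 [ 0.3906 -0.2286  0.012 ]
 [ 0.4008 -0.3346  0.012 ]]
tray back corners z.018 [[0.6437 0.3204 0.018 ]
 [0.6497 0.1956 0.018 ]]
panel top outer edge [[0.4811 0.3097 0.085 ]
 [0.4852 0.1838 0.085 ]]
rack rear stop top [[0.7105 0.333  0.05  ]
 [0.718  0.1853 0.05  ]]
tape [[0.7723 0.1613 0.05  ]] jar [[ 0.7541 -0.1639  0.11  ]] amber cap [[ 0.5956 -0.0013  0.18  ]]
```

The dark rack and its white tray are confirmed, and the ring and bottle positions fit the given sizes: foot 169×107 mm, ring about (0.583, 0.253). I'll approach a point above the neck and look again with the wrist camera.

```bash
cat >> h.py <<'E'
def delta(p0,r0,p1,r1):
    A=R.from_euler('xyz',r0,degrees=True);B=R.from_euler('xyz',r1,degrees=True)
    return np.degrees((B*A.inv()).as_rotvec()).round(2), (np.array(p1)-np.array(p0)).round(4)
E
python3 - <<'E'
from h import *
print(delta([.177,-.625,.231],[180,0,15.8],[.492,-.2754,.268],[180,-20,5]))
E
```

```text
(array([  3.62, -19.7 , -10.69]), array([0.315 , 0.3496, 0.037 ]))
```

>>> step_arm(
  series=[
    {"x":0.02,"y":0.02,"z":0.02,"claw":100},
    {"x":0.05,"y":0.055,"z":0.035,"ax":0.6,"ay":-3.3,"az":-1.8},
    {"x":0.08,"y":0.09,"z":0.037,"ax":1.0,"ay":-5.5,"az":-3},
    {"x":0.115,"y":0.125,"z":0.037,"ax":1.4,"ay":-7.7,"az":-4.2},
    {"x":0.15,"y":0.165,"z":0.037,"ax":1.8,"ay":-9.9,"az":-5.4},
    {"x":0.185,"y":0.205,"z":0.037,"ax":2.2,"ay":-12,"az":-6.6},
    {"x":0.22,"y":0.243,"z":0.037,"ax":2.6,"ay":-14.2,"az":-7.8},
    {"x":0.253,"y":0.28,"z":0.037,"ax":3,"ay":-16.4,"az":-9},
    {"x":0.28,"y":0.31,"z":0.037,"ax":3.3,"ay":-18,"az":-9.8},
    {"x":0.3,"y":0.333,"z":0.037,"ax":3.5,"ay":-19,"az":-10.3},
    {"x":0.315,"y":0.35,"z":0.037,"ax":3.62,"ay":-19.7,"az":-10.69},
    {"x":0.315,"y":0.35,"z":0.037,"ax":3.62,"ay":-19.7,"az":-10.69},
  ],
)

```text
invalid input
```

Run:
```python
from h import *
o=status.get_obs(); im=vision.read_camera('wrist'); cv2.imwrite('pics/w1.png',im[:,:,::-1])
print(o['tool_pos'],o['tool_rot'],o['qpos'])
d=np.array([.5736*.9962,.5736*.0872,.819]);L=np.array([.4542,-.2787,.042])
print(proj('wrist',[L+d*s for s in (.115,.138,.164,.182)],o))
```

```text
[ 0.17682469 -0.625045    0.22969887] [-1.79913577e+02  5.98368706e-03  1.58011536e+01] [75.00644735 18.42943708 -4.01471339 83.16024657  1.29553452 78.54198597
 -3.26115827]
[[  58.34697338 -227.93728839]
 [ 172.37952015  -46.06696221]
 [ 533.86099987  580.93916662]
 [1190.32539265 1767.39997598]]
```

View pics/w1.png

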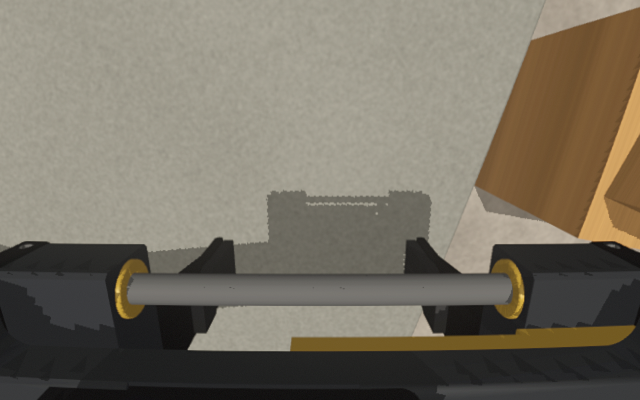

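>>> step_arm(
  series=[
    {"ax":0,"ay":0,"az":0,"x":0.02,"y":0.02,"z":0.02,"claw":100},
    {"x":0.05,"y":0.055,"z":0.035,"ax":0.6,"ay":-3.3,"az":-1.8,"claw":100},
    {"x":0.08,"y":0.09,"z":0.037,"ax":1.0,"ay":-5.5,"az":-3,"claw":100},
    {"x":0.115,"y":0.125,"z":0.037,"ax":1.4,"ay":-7.7,"az":-4.2,"claw":100},
    {"x":0.15,"y":0.165,"z":0.037,"ax":1.8,"ay":-9.9,"az":-5.4,"claw":100},
    {"x":0.185,"y":0.205,"z":0.037,"ax":2.2,"ay":-12,"az":-6.6,"claw":100},
    {"x":0.22,"y":0.243,"z":0.037,"ax":2.6,"ay":-14.2,"az":-7.8,"claw":100},
    {"x":0.253,"y":0.28,"z":0.037,"ax":3,"ay":-16.4,"az":-9,"claw":100},
    {"x":0.28,"y":0.31,"z":0.037,"ax":3.3,"ay":-18,"az":-9.8,"claw":100},
    {"x":0.3,"y":0.333,"z":0.037,"ax":3.5,"ay":-19,"az":-10.3,"claw":100},
    {"x":0.315,"y":0.35,"z":0.037,"ax":3.62,"ay":-19.7,"az":-10.69,"claw":100},
    {"x":0.315,"y":0.35,"z":0.037,"ax":3.62,"ay":-19.7,"az":-10.69,"claw":100},
  ],
)

```text
time_s: 1.4
tool_pos: [0.4937, -0.2716, 0.2676]
tool_rot: [-180.0, -20.0, 5.3]
force: [0.0, -0.4, 0.8]
grip_width: 0.0872
```

Run:
```python
from h import *
o=status.get_obs(); im=vision.read_camera('wrist'); cv2.imwrite('pics/w2.png',im[:,:,::-1])
print(o['tool_pos'],o['tool_rot'],o['qpos'])
d=np.array([.5736*.9962,.5736*.0872,.819]);L=np.array([.4542,-.2787,.042])
print(proj('wrist',[L+d*s for s in (.115,.138,.164,.182)],o))
```

```text
[ 0.49366837 -0.27158967  0.2676258 ] [-179.97672601  -20.01296644    5.34730933] [ 57.33955554  -3.83588938 -22.02874845 105.927803   -16.08638525
  63.050369   -43.99734957]
[[323.96370968 219.26641053]
 [324.30540656 202.41429856]
 [324.74529309 180.63048821]
 [325.08949693 163.51407619]]
```

View pics/w2.png

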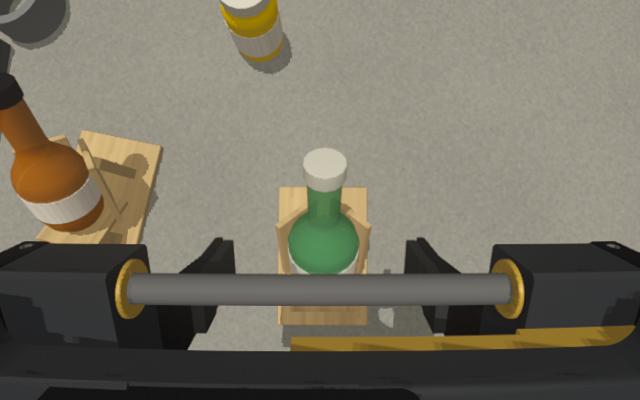

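The wrist view shows the green bottle at column 325 with its cap top at (325,165), about where the two fixed cameras put it. The amber bottle is well to the left. I'll compute the grasp next, with the tool pitched 10° from vertical.

Run:
```python
from h import *
o=status.get_obs(); print(o['time_s'],o['tool_pos'],o['tool_rot'])
im=cv2.imread('pics/w2.png');hsv=cv2.cvtColor(im,cv2.COLOR_BGR2HSV);m=cv2.inRange(hsv,(50,80,30),(85,255,255))
for v in range(188,260,8):
    c=np.where(m[v,250:400])[0]+250; print(v,c.min(),c.max(),(c.min()+c.max())/2)
print(delta(o['tool_pos'],o['tool_rot'],[.521,-.273,.223],[180,-10,5.0]))
print(delta(o['tool_pos'],o['tool_rot'],[.535,-.2716,.1442],[180,-10,5.0]))
```

```text
1.45 [ 0.49232542 -0.27411535  0.26749785] [179.97077892 -19.96299061   5.19670163]
188 308 309 308.5
196 309 339 324.0
204 309 339 324.0
212 308 339 323.5
220 297 348 322.5
228 292 353 322.5
236 289 356 322.5
244 289 357 323.0
252 291 355 323.0
(array([-0.86,  9.93, -0.19]), array([ 0.0287,  0.0011, -0.0445]))
(array([-0.86,  9.93, -0.19]), array([ 0.0427,  0.0025, -0.1233]))
```

>>> step_arm(
  series=[
    {"ax":-0.5,"ay":5,"az":-0.1,"x":0.015,"y":0.001,"z":-0.022,"claw":100},
    {"ax":-0.86,"ay":9.9,"az":-0.2,"x":0.0285,"y":0.001,"z":-0.0445,"claw":100},
    {"ax":-0.86,"ay":9.9,"az":-0.2,"x":0.032,"y":0.0015,"z":-0.065,"claw":100},
    {"ax":-0.86,"ay":9.9,"az":-0.2,"x":0.036,"y":0.002,"z":-0.085,"claw":100},
    {"ax":-0.86,"ay":9.9,"az":-0.2,"x":0.039,"y":0.002,"z":-0.103,"claw":100},
    {"ax":-0.86,"ay":9.9,"az":-0.2,"x":0.0415,"y":0.002,"z":-0.117,"claw":100},
    {"ax":-0.86,"ay":9.9,"az":-0.2,"x":0.0425,"y":0.002,"z":-0.1235,"claw":100},
    {"ax":-0.86,"ay":9.9,"az":-0.2,"x":0.0425,"y":0.002,"z":-0.1235,"claw":100},
    {"ax":-0.86,"ay":9.9,"az":-0.2,"x":0.0425,"y":0.002,"z":-0.1235,"claw":100},
  ],
)

```text
time_s: 2.35
tool_pos: [0.5347, -0.2741, 0.1449]
tool_rot: [179.9, -10.1, 4.8]
force: [0.5, -0.1, 0.8]
grip_width: 0.0874
```

Run:
```python
from h import *
for n in ['wrist','scene']:
    im=vision.read_camera(n)[:,:,::-1]
    if n=='scene': im=cv2.resize(im[230:400,120:360],None,fx=3,fy=3)
    cv2.imwrite(f'pics/g_{n}.png',im)
o=status.get_obs(); print(o['time_s'],o['tool_pos'],o['tool_rot'],o['qpos'])
```

```text
2.45 [ 0.53496243 -0.27402327  0.14530586] [179.9054385  -10.14282247   4.80128683] [ 5.16937930e+01  1.14443675e+01 -2.65209727e+01  1.03585129e+02
 -1.45983373e-02  5.73655535e+01 -5.91798422e+01]
```

View pics/g_wrist.png

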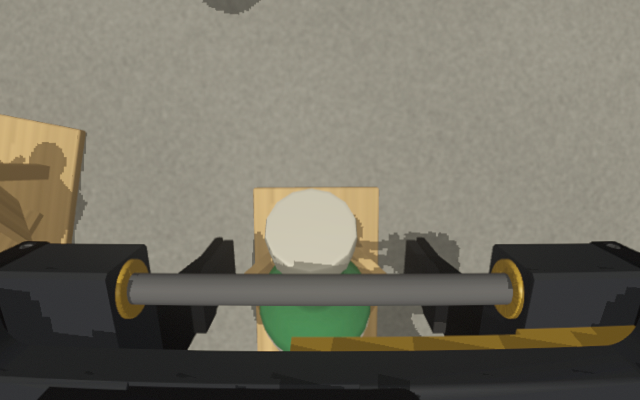

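View pics/g_scene.png

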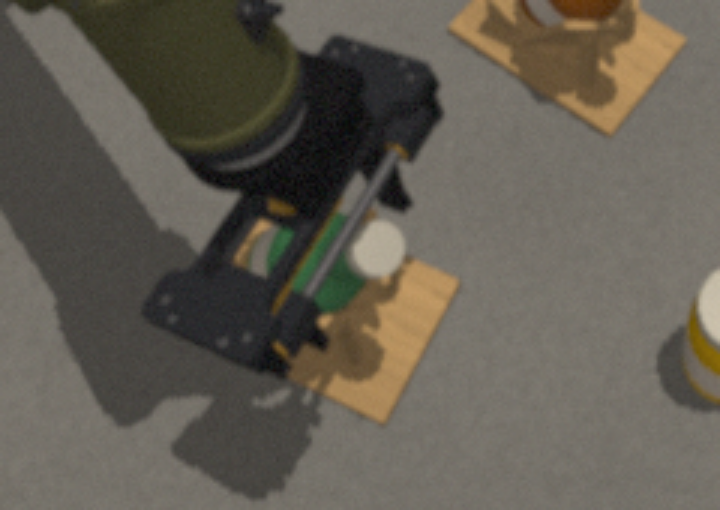

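The neck lies between the open fingers, and the cap at (311,232) is about 3 mm to the +y side. I'll centre on it and close.

>>> step_arm(
  squeeze=35,
  series=[
    {"ax":0,"ay":0,"az":0,"x":0,"y":0.0028,"z":-0.001,"claw":100},
    {"ax":0,"ay":0,"az":0,"x":0,"y":0.0028,"z":-0.001,"claw":60},
    {"ax":0,"ay":0,"az":0,"x":0,"y":0.0028,"z":-0.001,"claw":45},
    {"ax":0,"ay":0,"az":0,"x":0,"y":0.0028,"z":-0.001,"claw":30},
    {"ax":0,"ay":0,"az":0,"x":0,"y":0.0028,"z":-0.001,"claw":10},
    {"ax":0,"ay":0,"az":0,"x":0,"y":0.0028,"z":-0.001,"claw":10},
    {"ax":0,"ay":0,"az":0,"x":0,"y":0.0028,"z":-0.001,"claw":10},
    {"ax":0,"ay":0,"az":0,"x":0,"y":0.0028,"z":-0.001,"claw":10},
  ],
)

```text
time_s: 3.25
tool_pos: [0.5345, -0.2707, 0.1431]
tool_rot: [180.0, -10.1, 4.8]
force: [-0.0, 0.3, 0.1]
grip_width: 0.039
```

>>> step_arm(
  series=[
    {"ax":0,"ay":0,"az":0,"x":0,"y":0,"z":0,"claw":10},
    {"ax":0,"ay":0,"az":0,"x":0,"y":0,"z":0,"claw":10},
    {"ax":0,"ay":0,"az":0,"x":0,"y":0,"z":0,"claw":10},
    {"ax":0,"ay":0,"az":0,"x":0,"y":0,"z":0,"claw":10},
  ],
)

```text
time_s: 3.65
tool_pos: [0.5345, -0.2709, 0.1431]
tool_rot: [180.0, -10.1, 4.8]
force: [0.3, -1.9, 0.4]
grip_width: 0.0273
```

Gripped at 27 mm on the 28 mm neck. I'll lift slowly.

>>> step_arm(
  series=[
    {"ax":0,"ay":0,"az":0,"x":0,"y":0,"z":0.004,"claw":10},
    {"ax":0,"ay":0,"az":0,"x":0,"y":0,"z":0.012,"claw":10},
    {"ax":0,"ay":0,"az":0,"x":0,"y":0,"z":0.024,"claw":10},
    {"ax":0,"ay":0,"az":0,"x":0,"y":0,"z":0.04,"claw":10},
    {"ax":0,"ay":0,"az":0,"x":0,"y":0,"z":0.06,"claw":10},
    {"ax":0,"ay":0,"az":0,"x":0,"y":0,"z":0.085,"claw":10},
    {"ax":0,"ay":0,"az":0,"x":0,"y":0,"z":0.11,"claw":10},
    {"ax":0,"ay":0,"az":0,"x":0,"y":0,"z":0.135,"claw":10},
    {"ax":0,"ay":0,"az":0,"x":0,"y":0,"z":0.155,"claw":10},
    {"ax":0,"ay":0,"az":0,"x":0,"y":0,"z":0.17,"claw":10},
    {"ax":0,"ay":0,"az":0,"x":0,"y":0,"z":0.175,"claw":10},
    {"ax":0,"ay":0,"az":0,"x":0,"y":0,"z":0.175,"claw":10},
  ],
)

```text
time_s: 4.85
tool_pos: [0.5347, -0.2706, 0.3187]
tool_rot: [180.0, -10.1, 4.8]
force: [-0.2, 0.4, -3.4]
grip_width: 0.027
```

Run:
```python
from h import *
o=status.get_obs(); print(o['time_s'],o['tool_pos'],o['tool_rot'],o['qpos'],o['force'])
im=vision.read_camera('scene')[:,:,::-1];cv2.imwrite('pics/l_scene.png',im)
im=vision.read_camera('wrist')[:,:,::-1];cv2.imwrite('pics/l_w.png',im)
```

```text
4.85 [ 0.53466854 -0.27064886  0.31871201] [179.95149477 -10.09930046   4.81913876] [ 52.34056055   5.49736291 -26.67389188  89.65497426  -2.71428726
  76.72787122 -58.8025901 ] [-0.24824068  0.35474543 -3.35828098]
```

View pics/l_scene.png

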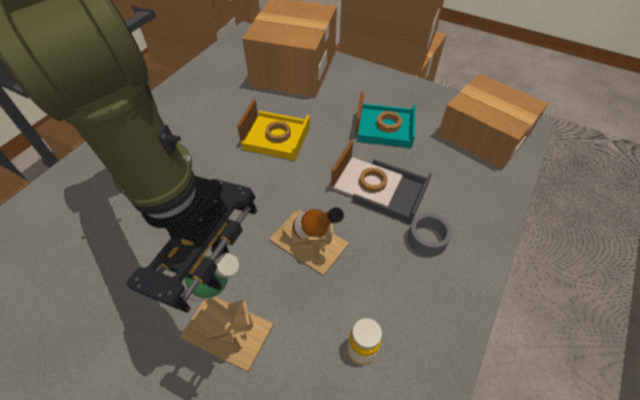

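View pics/l_w.png

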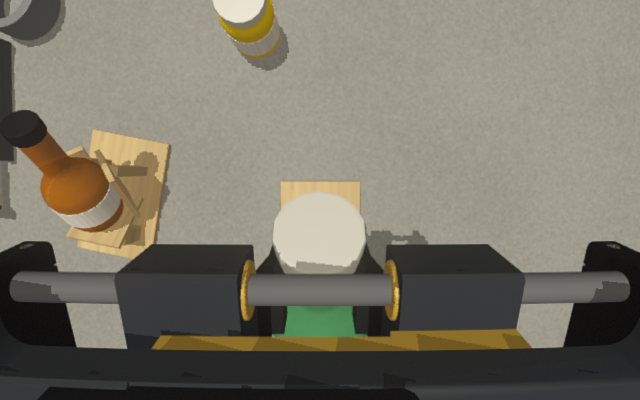

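The bottle is held and lifted, and the cap is centred at (319,232) on the same row as before, so it has not slipped in tilt. Next I refine the ring position and compute the carry.

Run:
```python
from h import *
im=cv2.imread('pics/top0.png');hsv=cv2.cvtColor(im,cv2.COLOR_BGR2HSV)
m=cv2.inRange(hsv,(8,80,60),(20,255,200)); 
for lo,z in((0,.04),):
    sub=np.zeros_like(m);sub[158:192,243:276]=m[158:192,243:276]
    c,h=cv2.findContours(sub,cv2.RETR_CCOMP,cv2.CHAIN_APPROX_NONE)
    for q in c:
        if len(q)>20:
            e=cv2.fitEllipse(q);print(e, plane('top',[e[0]],.04), plane('top',[e[0]],.018))
im=cv2.imread('pics/scene0.png');hsv=cv2.cvtColor(im,cv2.COLOR_BGR2HSV)
m=cv2.inRange(hsv,(8,80,60),(20,255,200));sub=np.zeros_like(m);sub[163:198,358:390]=m[163:198,358:390]
c,h=cv2.findContours(sub,cv2.RETR_CCOMP,cv2.CHAIN_APPROX_NONE)
for q in c:
    if len(q)>20:
        e=cv2.fitEllipse(q);print('scene',e, plane('scene',[e[0]],.04), plane('scene',[e[0]],.029))
A=[.5345,-.2709,.3181];ra=[180,-10.1,4.8]
print(delta(A,ra,[.590,.250,.37],[180,-45.1,-25]))
```

```text
((258.94085693359375, 174.23565673828125), (23.55509376525879, 24.3095645904541), 132.12533569335938) [[0.58183981 0.25441898 0.04      ]] [[0.58448422 0.25662465 0.018     ]]
((258.9726867675781, 174.3985137939453), (17.065895080566406, 18.01348304748535), 64.13520812988281) [[0.58133928 0.25433156 0.04      ]] [[0.58397652 0.25653599 0.018     ]]
scene ((372.7160339355469, 179.51434326171875), (24.176973342895508, 26.90319061279297), 91.96356964111328) [[0.58647495 0.24478123 0.04      ]] [[0.58361416 0.25386048 0.029     ]]
scene ((372.6656799316406, 179.42942810058594), (10.996726036071777, 17.897754669189453), 100.83860778808594) [[0.58622836 0.24498872 0.04      ]] [[0.58336428 0.25407073 0.029     ]]
(array([ -6.21, -34.84, -28.86]), array([0.0555, 0.5209, 0.0519]))
```

>>> step_arm(
  series=[
    {"ax":0,"ay":0,"az":0,"x":0,"y":0.005,"z":0.015,"claw":10},
    {"ax":0,"ay":0,"az":0,"x":0,"y":0.018,"z":0.035,"claw":10},
    {"ax":-0.3,"ay":-1.7,"az":-1.4,"x":0.002,"y":0.038,"z":0.055,"claw":10},
    {"ax":-0.6,"ay":-3.5,"az":-2.9,"x":0.004,"y":0.065,"z":0.065,"claw":10},
    {"ax":-1.1,"ay":-6.3,"az":-5.2,"x":0.006,"y":0.098,"z":0.07,"claw":10},
    {"ax":-1.6,"ay":-9.1,"az":-7.5,"x":0.008,"y":0.132,"z":0.07,"claw":10},
    {"ax":-2.1,"ay":-11.9,"az":-9.8,"x":0.01,"y":0.166,"z":0.07,"claw":10},
    {"ax":-2.6,"ay":-14.6,"az":-12.1,"x":0.012,"y":0.2,"z":0.07,"claw":10},
    {"ax":-3.1,"ay":-17.4,"az":-14.4,"x":0.014,"y":0.234,"z":0.07,"claw":10},
    {"ax":-3.6,"ay":-20.2,"az":-16.7,"x":0.017,"y":0.268,"z":0.07,"claw":10},
    {"ax":-4.1,"ay":-23,"az":-19,"x":0.02,"y":0.302,"z":0.07,"claw":10},
    {"ax":-4.5,"ay":-25.2,"az":-20.9,"x":0.025,"y":0.33,"z":0.07,"claw":10},
  ],
)

```text
time_s: 6.15
tool_pos: [0.5549, 0.0313, 0.3875]
tool_rot: [177.2, -33.6, -14.6]
force: [0.0, -0.5, -3.2]
grip_width: 0.0274
```

Run:
```python
from h import *
o=status.get_obs(); print(o['time_s'],o['tool_pos'],o['tool_rot'],o['qpos'],o['force'],o['grip_width'])
```

```text
6.15 [0.55492742 0.03133951 0.38750774] [177.19447809 -33.64642743 -14.59211566] [   5.06861337  -16.87135721  -18.64144655  107.24983707   14.57574631
   60.87071029 -123.56695813] [ 0.01127874 -0.47077153 -3.22977394] 0.02740138483812749
```

Run:
```python
from h import *
C=R.from_rotvec(np.radians([-4.5,-25.2,-20.9]))*R.from_euler('xyz',[180,-10.1,4.8],degrees=True)
rc=C.as_euler('xyz',degrees=True);print(rc)
print(delta([.5595,.0591,.388],rc,[.5897,.2526,.26],[180,-45.1,-10]))
```

```text
[177.73309729 -35.47030131 -15.55230613]
(array([-0.44, -9.78,  7.01]), array([ 0.0302,  0.1935, -0.128 ]))
```

>>> step_arm(
  series=[
    {"ax":0,"ay":0,"az":0,"x":0.002,"y":0.02,"z":0,"claw":10},
    {"ax":0,"ay":0,"az":0,"x":0.005,"y":0.045,"z":-0.002,"claw":10},
    {"ax":0,"ay":-1,"az":1,"x":0.01,"y":0.075,"z":-0.008,"claw":10},
    {"ax":-0.1,"ay":-2,"az":1.5,"x":0.015,"y":0.105,"z":-0.02,"claw":10},
    {"ax":-0.1,"ay":-3.5,"az":2.5,"x":0.02,"y":0.132,"z":-0.038,"claw":10},
    {"ax":-0.2,"ay":-5,"az":3.5,"x":0.024,"y":0.156,"z":-0.06,"claw":10},
    {"ax":-0.3,"ay":-6.5,"az":4.5,"x":0.027,"y":0.174,"z":-0.083,"claw":10},
    {"ax":-0.4,"ay":-8,"az":5.7,"x":0.029,"y":0.186,"z":-0.103,"claw":10},
    {"ax":-0.44,"ay":-9.2,"az":6.5,"x":0.03,"y":0.192,"z":-0.118,"claw":10},
    {"ax":-0.44,"ay":-9.78,"az":7,"x":0.03,"y":0.1935,"z":-0.128,"claw":10},
    {"ax":-0.44,"ay":-9.78,"az":7,"x":0.03,"y":0.1935,"z":-0.128,"claw":10},
    {"ax":-0.44,"ay":-9.78,"az":7,"x":0.03,"y":0.1935,"z":-0.128,"claw":10},
  ],
)

```text
time_s: 7.35
tool_pos: [0.5842, 0.2249, 0.2572]
tool_rot: [178.8, -43.1, -8.4]
force: [-0.6, -0.7, -3.5]
grip_width: 0.0274
```

Run:
```python
from h import *
o=status.get_obs(); print(o['time_s'],o['tool_pos'],o['tool_rot'],o['qpos'],o['force'],o['grip_width'])
for n in ['scene','top','wrist']:
    cv2.imwrite(f'pics/h_{n}.png',vision.read_camera(n)[:,:,::-1])
s=cv2.imread('pics/h_scene.png');t=cv2.imread('pics/h_top.png')
cv2.imwrite('pics/h_both.png',np.hstack([cv2.resize(s[60:230,270:440],None,fx=2.3,fy=2.3,interpolation=2),cv2.resize(t[100:270,180:350],None,fx=2.3,fy=2.3,interpolation=2)]))
```

```text
7.35 [0.5841719  0.22485657 0.25718153] [178.82185997 -43.10511526  -8.38059399] [  39.07884426  -11.37240058  -72.76289609  115.54367873   30.11186307
   40.27191647 -153.71273225] [-0.56114045 -0.74380292 -3.48605773] 0.027403115122847085
```

View pics/h_both.png

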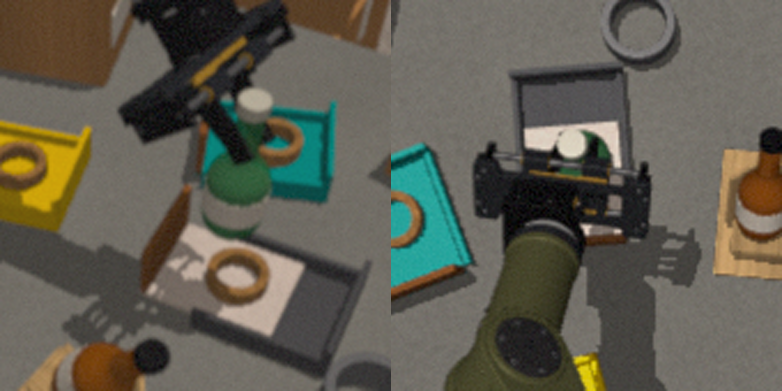

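View pics/h_wrist.png

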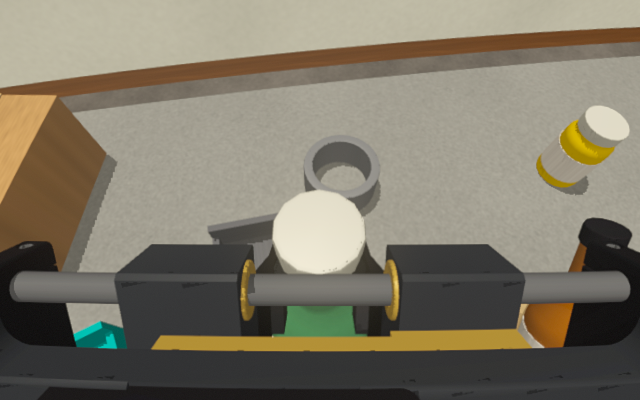

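The bottle hangs upright, but J7 is at its limit (−153.7°) and J3 is near its own. Turning the hand about the vertical, which leaves the bottle upright, should free them.

>>> step_arm(
  series=[
    {"ax":0,"ay":0,"az":3,"x":0,"y":-0.01,"z":0.005,"claw":10},
    {"ax":0,"ay":0,"az":7,"x":0,"y":-0.015,"z":0.01,"claw":10},
    {"ax":0,"ay":0,"az":11,"x":0,"y":-0.015,"z":0.01,"claw":10},
    {"ax":0,"ay":0,"az":15,"x":0,"y":-0.01,"z":0.01,"claw":10},
    {"ax":0,"ay":0,"az":19,"x":0,"y":-0.01,"z":0.01,"claw":10},
    {"ax":0,"ay":0,"az":23,"x":0,"y":-0.005,"z":0.01,"claw":10},
    {"ax":0,"ay":0,"az":27,"x":0,"y":0,"z":0.01,"claw":10},
    {"ax":0,"ay":0,"az":31,"x":0,"y":0,"z":0.01,"claw":10},
    {"ax":0,"ay":0,"az":34,"x":0,"y":0,"z":0.01,"claw":10},
    {"ax":0,"ay":0,"az":35,"x":0,"y":0,"z":0.01,"claw":10},
    {"ax":0,"ay":0,"az":35,"x":0,"y":0,"z":0.01,"claw":10},
  ],
)

```text
time_s: 8.6
tool_pos: [0.5855, 0.226, 0.2687]
tool_rot: [179.1, -43.1, 26.6]
force: [1.0, -0.4, -4.0]
grip_width: 0.0268
```

Run:
```python
from h import *
o=status.get_obs(); print(o['time_s'],o['tool_pos'],o['tool_rot'],o['qpos'],o['force'],o['grip_width'])
```

```text
8.6 [0.5854576  0.22603842 0.26871719] [179.12764095 -43.14633831  26.58627217] [ -1.89368987 -12.3575243  -17.97006704 121.78796045 -14.74492106
  27.51425888 -74.26462266] [ 1.02044988 -0.391211   -4.00984228] 0.026754733360968206
```

Run:
```python
from h import *
o=status.get_obs(); print(o['tool_pos'],o['tool_rot'])
print(delta(o['tool_pos'],o['tool_rot'],[.589,.2574,.187],[180,-45.1,26]))
```

```text
[0.5854576  0.22603842 0.26871719] [179.12764095 -43.14633831  26.58627217]
(array([ 1.43, -1.47,  0.02]), array([ 0.0035,  0.0314, -0.0817]))
```

>>> step_arm(
  series=[
    {"ax":0.4,"ay":-0.4,"az":0,"x":0.001,"y":0.006,"z":0,"claw":10},
    {"ax":0.9,"ay":-0.9,"az":0,"x":0.002,"y":0.015,"z":-0.003,"claw":10},
    {"ax":1.43,"ay":-1.47,"az":0,"x":0.003,"y":0.024,"z":-0.01,"claw":10},
    {"ax":1.43,"ay":-1.47,"az":0,"x":0.0035,"y":0.03,"z":-0.02,"claw":10},
    {"ax":1.43,"ay":-1.47,"az":0,"x":0.0035,"y":0.0315,"z":-0.035,"claw":10},
    {"ax":1.43,"ay":-1.47,"az":0,"x":0.0035,"y":0.0315,"z":-0.05,"claw":10},
    {"ax":1.43,"ay":-1.47,"az":0,"x":0.0035,"y":0.0315,"z":-0.063,"claw":10},
    {"ax":1.43,"ay":-1.47,"az":0,"x":0.0035,"y":0.0315,"z":-0.074,"claw":10},
    {"ax":1.43,"ay":-1.47,"az":0,"x":0.0035,"y":0.0315,"z":-0.08,"claw":10},
    {"ax":1.43,"ay":-1.47,"az":0,"x":0.0035,"y":0.0315,"z":-0.0817,"claw":10},
    {"ax":1.43,"ay":-1.47,"az":0,"x":0.0035,"y":0.0315,"z":-0.0817,"claw":10},
    {"ax":1.43,"ay":-1.47,"az":0,"x":0.0035,"y":0.0315,"z":-0.0817,"claw":10},
  ],
)

```text
time_s: 9.8
tool_pos: [0.5894, 0.2576, 0.1882]
tool_rot: [179.9, -45.3, 26.0]
force: [0.5, -0.3, -3.4]
grip_width: 0.0271
```

Run:
```python
from h import *
for n in ['scene','top','wrist']:
    cv2.imwrite(f'pics/i_{n}.png',vision.read_camera(n)[:,:,::-1])
o=status.get_obs(); print(o['time_s'],o['tool_pos'],o['tool_rot'],o['qpos'],o['force'],o['grip_width'])
s=cv2.imread('pics/i_scene.png');t=cv2.imread('pics/i_top.png')
cv2.imwrite('pics/i_both.png',np.hstack([cv2.resize(s[90:220,310:440],None,fx=3,fy=3,interpolation=2),cv2.resize(t[110:240,195:325],None,fx=3,fy=3,interpolation=2)]))
```

```text
9.95 [0.58926132 0.25752914 0.18811468] [179.90009882 -45.25393482  25.99503204] [ -0.98803082  -5.47306232 -23.86345352 127.24492324 -10.70321285
  12.6849618  -80.25061411] [ 0.00837439 -0.36180045 -1.79224507] 0.027434809053125453
```

View pics/i_both.png

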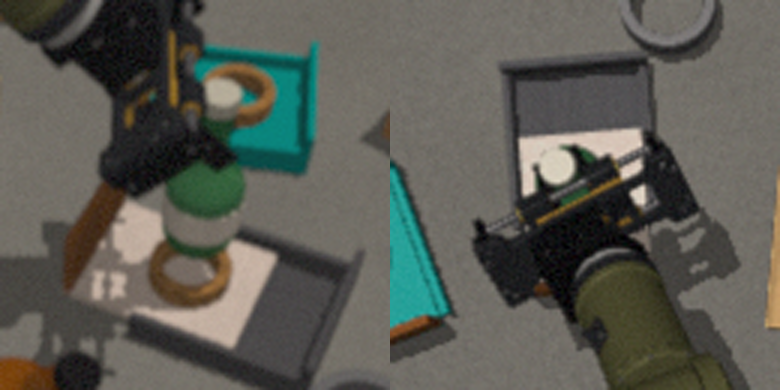

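View pics/i_wrist.png

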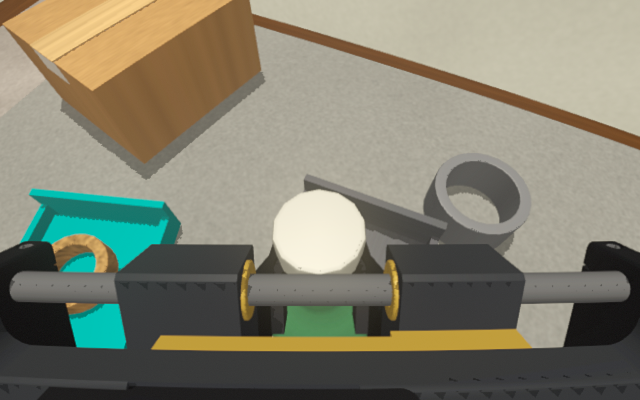

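The bottle hangs just above the ring: scene crop cap (222,97), ring (190,268). I'll check verticality and lateral alignment numerically.

Run:
```python
from h import *
out={}
for n,(x0,y0,x1,y1) in {'scene':(372,108,395,136),'top':(238,150,270,180)}.items():
    im=cv2.imread(f'pics/i_{n}.png');hsv=cv2.cvtColor(im,cv2.COLOR_BGR2HSV)
    m=np.zeros(im.shape[:2],np.uint8);m[y0:y1,x0:x1]=cv2.inRange(hsv,(0,0,120),(180,70,255))[y0:y1,x0:x1]
    c,_=cv2.findContours(m,cv2.RETR_EXTERNAL,cv2.CHAIN_APPROX_NONE)
    for q in c:
        if len(q)>15:print(n,cv2.fitEllipse(q),cv2.boundingRect(q),cv2.contourArea(q))
# expected
for n in('scene','top'):
    print(n,proj(n,[[.582,.254,z] for z in (.24,.223,.093,.059,.04)]).round(1).tolist())
# body green bottle edges in scene
im=cv2.imread('pics/i_scene.png');hsv=cv2.cvtColor(im,cv2.COLOR_BGR2HSV);g=cv2.inRange(hsv,(60,90,20),(82,255,200))
for v in range(136,178,4):
    c=np.where(g[v,355:405])[0]+355
    if len(c):print(v,c.min(),c.max(),(c.min()+c.max())/2)
```

```text
scene ((384.060791015625, 120.42572784423828), (9.301374435424805, 12.269116401672363), 102.25753021240234) (378, 116, 13, 10) 86.0
top ((251.0863037109375, 161.89114379882812), (17.47052001953125, 34.71342468261719), 74.37928009033203) (238, 153, 32, 22) 335.0
scene [[382.1, 120.8], [381.2, 126.3], [374.9, 163.5], [373.4, 172.1], [372.6, 176.7]]
top [[251.4, 165.4], [252.1, 166.2], [257.2, 172.1], [258.4, 173.4], [259.1, 174.2]]
136 383 385 384.0
144 375 388 381.5
148 362 390 376.0
152 366 390 378.0
156 368 389 378.5
160 374 384 379.0
172 369 369 369.0
```

Run:
```python
from h import *
s=cv2.imread('pics/i_scene.png');t=cv2.imread('pics/i_top.png')
a=cv2.resize(s[110:200,340:420],None,fx=5,fy=5,interpolation=cv2.INTER_CUBIC)
b=cv2.resize(t[140:212,225:289],None,fx=6.25,fy=6.25,interpolation=cv2.INTER_CUBIC)
cv2.imwrite('pics/i_zoom.png',np.hstack([a,b]))
```

```text
(no output)
```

View pics/i_zoom.png

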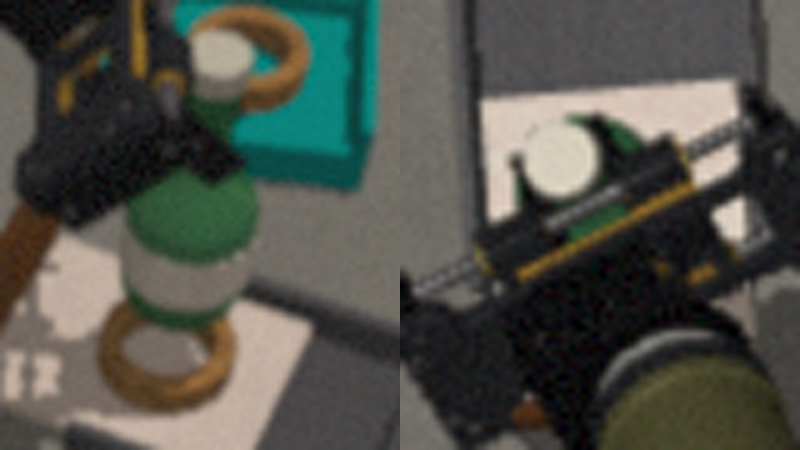

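Bottle upright in both views, about 2 mm off the ring's centre towards +x and +y. I'll shift back slightly, free J6 by a small vertical-axis turn, and descend part way.

>>> step_arm(
  series=[
    {"ax":0,"ay":0,"az":-2,"x":-0.0005,"y":-0.001,"z":0,"claw":10},
    {"ax":0,"ay":0,"az":-5,"x":-0.001,"y":-0.002,"z":0,"claw":10},
    {"ax":0,"ay":0,"az":-8,"x":-0.001,"y":-0.0025,"z":-0.002,"claw":10},
    {"ax":0,"ay":0,"az":-10,"x":-0.001,"y":-0.003,"z":-0.006,"claw":10},
    {"ax":0,"ay":0,"az":-10,"x":-0.001,"y":-0.003,"z":-0.011,"claw":10},
    {"ax":0,"ay":0,"az":-10,"x":-0.001,"y":-0.003,"z":-0.016,"claw":10},
    {"ax":0,"ay":0,"az":-10,"x":-0.001,"y":-0.003,"z":-0.02,"claw":10},
    {"ax":0,"ay":0,"az":-10,"x":-0.001,"y":-0.003,"z":-0.022,"claw":10},
    {"ax":0,"ay":0,"az":-10,"x":-0.001,"y":-0.003,"z":-0.022,"claw":10},
    {"ax":0,"ay":0,"az":-10,"x":-0.001,"y":-0.003,"z":-0.022,"claw":10},
  ],
)

```text
time_s: 10.95
tool_pos: [0.5881, 0.2545, 0.1657]
tool_rot: [179.9, -45.2, 16.0]
force: [0.0, 0.3, -2.8]
grip_width: 0.0273
```

Run:
```python
from h import *
for n in ['scene','top']:
    cv2.imwrite(f'pics/j_{n}.png',vision.read_camera(n)[:,:,::-1])
o=status.get_obs(); print(o['time_s'],o['tool_pos'],o['tool_rot'],o['qpos'],o['force'],o['grip_width'])
s=cv2.imread('pics/j_scene.png');t=cv2.imread('pics/j_top.png')
a=cv2.resize(s[110:200,340:420],None,fx=5,fy=5,interpolation=cv2.INTER_CUBIC)
b=cv2.resize(t[140:212,225:289],None,fx=6.25,fy=6.25,interpolation=cv2.INTER_CUBIC)
cv2.imwrite('pics/j_zoom.png',np.hstack([a,b]))
```

```text
11.05 [0.58807847 0.25458485 0.16572484] [179.92555836 -45.22202443  15.98758318] [  21.8593559    -3.4804865   -52.08779039  127.60266953   38.01372971
   13.26653143 -139.30193746] [ 0.07869191  0.577073   -2.46076088] 0.02696065315880978
```

View pics/j_zoom.png

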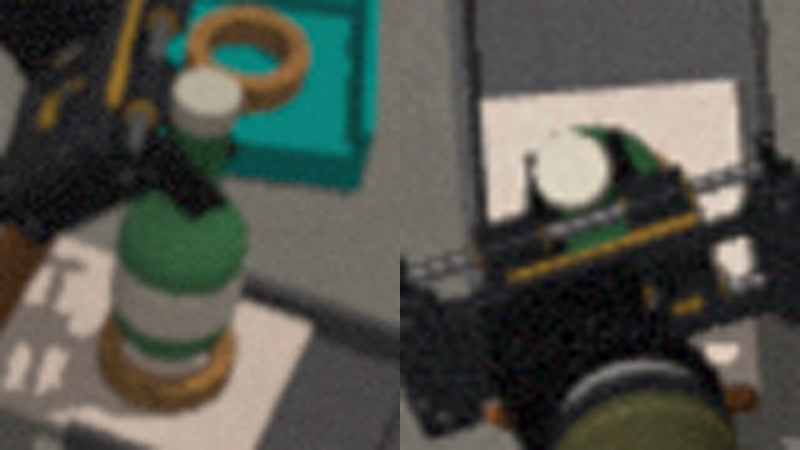

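>>> step_arm(
  series=[
    {"ax":0,"ay":0,"az":0,"x":-0.001,"y":0,"z":-0.001,"claw":10},
    {"ax":0,"ay":0,"az":0,"x":-0.001,"y":0,"z":-0.003,"claw":10},
    {"ax":0,"ay":0,"az":0,"x":-0.001,"y":0,"z":-0.005,"claw":10},
    {"ax":0,"ay":0,"az":0,"x":-0.001,"y":0,"z":-0.006,"claw":10},
    {"ax":0,"ay":0,"az":0,"x":-0.001,"y":0,"z":-0.006,"claw":10},
  ],
)

```text
time_s: 11.55
tool_pos: [0.5867, 0.2543, 0.1588]
tool_rot: [179.9, -45.1, 16.0]
force: [0.2, -0.2, -3.3]
grip_width: 0.0271
```

>>> step_arm(
  series=[
    {"ax":0,"ay":0,"az":0,"x":0,"y":0,"z":-0.001,"claw":10},
    {"ax":0,"ay":0,"az":0,"x":0,"y":0,"z":-0.002,"claw":10},
    {"ax":0,"ay":0,"az":0,"x":0,"y":0,"z":-0.002,"claw":10},
  ],
)

```text
time_s: 11.85
tool_pos: [0.5871, 0.2546, 0.1574]
tool_rot: [179.9, -45.2, 16.0]
force: [0.9, -0.7, -2.2]
grip_width: 0.0273
```

>>> step_arm(
  series=[
    {"ax":0,"ay":0,"az":0,"x":0,"y":0,"z":-0.001,"claw":10},
    {"ax":0,"ay":0,"az":0,"x":0,"y":0,"z":-0.0015,"claw":10},
    {"ax":0,"ay":0,"az":0,"x":0,"y":0,"z":-0.0015,"claw":10},
  ],
)

```text
time_s: 12.15
tool_pos: [0.5874, 0.2547, 0.1565]
tool_rot: [179.9, -45.3, 16.0]
force: [1.4, 0.1, -0.2]
grip_width: 0.0268
```

Run:
```python
from h import *
for n in ['scene','top','wrist']:
    cv2.imwrite(f'pics/k_{n}.png',vision.read_camera(n)[:,:,::-1])
o=status.get_obs(); print(o['time_s'],o['tool_pos'],o['tool_rot'],o['qpos'],o['force'],o['wrist_torque'])
s=cv2.imread('pics/k_scene.png');t=cv2.imread('pics/k_top.png')
a=cv2.resize(s[110:200,340:420],None,fx=5,fy=5,interpolation=cv2.INTER_CUBIC)
b=cv2.resize(t[140:212,225:289],None,fx=6.25,fy=6.25,interpolation=cv2.INTER_CUBIC)
cv2.imwrite('pics/k_zoom.png',np.hstack([a,b]))
```

```text
12.3 [0.58735139 0.25470429 0.15645168] [179.93932136 -45.24987974  15.98586796] [  23.43884068   -2.29421092  -54.06623469  128.13075418   45.08412618
   12.83935641 -146.08011864] [ 1.1660773  -0.04770491  0.71266677] [-0.11345219  0.55280421  0.04569123]
```

View pics/k_zoom.png

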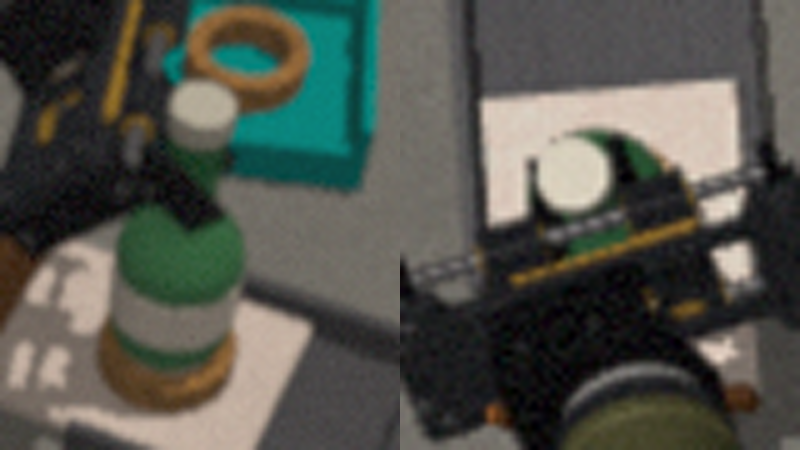

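The contact force says the weight is now on the ring, with a small +x side force (near edge touching first). I'll centre by force, moving +x a little.

>>> step_arm(
  series=[
    {"ax":0,"ay":0,"az":0,"x":0.001,"y":0,"z":-0.0003,"claw":10},
    {"ax":0,"ay":0,"az":0,"x":0.0015,"y":0,"z":-0.0006,"claw":10},
    {"ax":0,"ay":0,"az":0,"x":0.0015,"y":0,"z":-0.0006,"claw":10},
    {"ax":0,"ay":0,"az":0,"x":0.0015,"y":0,"z":-0.0006,"claw":10},
  ],
)

```text
time_s: 12.7
tool_pos: [0.5886, 0.2548, 0.1556]
tool_rot: [179.9, -45.2, 16.0]
force: [1.4, 1.1, 1.8]
grip_width: 0.0272
```

Run:
```python
from h import *
o=status.get_obs(); print(o['time_s'],o['tool_pos'],o['tool_rot'],o['force'],o['wrist_torque'])
```

```text
12.7 [0.58859782 0.25481672 0.15555552] [179.94560022 -45.22165049  15.99622254] [1.4017841  1.11639865 1.7777784 ] [-0.0063472   0.46932424  0.03781137]
```

>>> step_arm(
  series=[
    {"ax":0,"ay":0,"az":0,"x":0.001,"y":0.001,"z":0,"claw":10},
    {"ax":0,"ay":0,"az":0,"x":0.0015,"y":0.001,"z":0,"claw":10},
    {"ax":0,"ay":0,"az":0,"x":0.0015,"y":0.001,"z":0,"claw":10},
  ],
)

```text
time_s: 13.0
tool_pos: [0.5901, 0.2554, 0.1553]
tool_rot: [179.9, -45.2, 16.0]
force: [-0.2, -0.4, 3.8]
grip_width: 0.0272
```

Run:
```python
from h import *
cv2.imwrite('pics/m_wrist.png',vision.read_camera('wrist')[:,:,::-1])
cv2.imwrite('pics/m_scene.png',vision.read_camera('scene')[:,:,::-1])
o=status.get_obs(); print(o['time_s'],o['tool_pos'],o['tool_rot'],o['force'],o['wrist_torque'])
s=cv2.imread('pics/m_scene.png');t=cv2.imread('pics/m_wrist.png')
cv2.imwrite('pics/m_zoom.png',np.hstack([cv2.resize(s[110:190,340:420],None,fx=5,fy=5,interpolation=cv2.INTER_CUBIC),t[:,120:510]]))
```

```text
13.1 [0.59002778 0.25541921 0.15535793] [179.91177423 -45.19810398  15.99192528] [-0.8270897   0.92488175  5.00394316] [-0.11684375  0.3903157   0.05177265]
```

View pics/m_zoom.png

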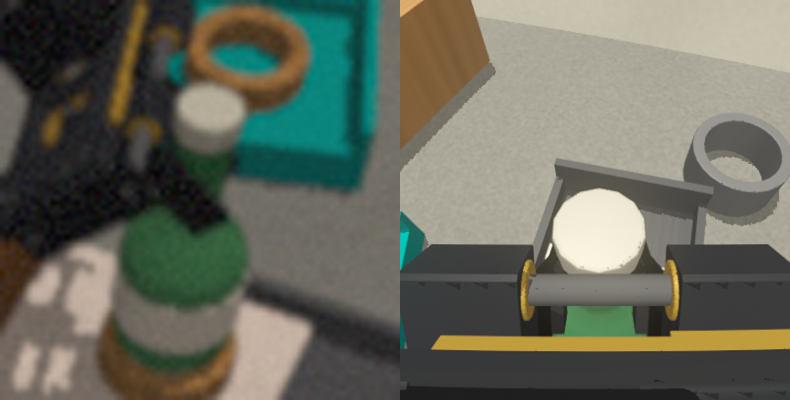

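It is seated: lateral forces are about zero, and the downward load is about 7 N. I'll ease off 0.5 mm and open slowly.

>>> step_arm(
  squeeze=10,
  series=[
    {"ax":0,"ay":0,"az":0,"x":0,"y":0,"z":0.0005,"claw":10},
    {"ax":0,"ay":0,"az":0,"x":0,"y":0,"z":0.0007,"claw":10},
    {"ax":0,"ay":0,"az":0,"x":0,"y":0,"z":0.0007,"claw":32},
    {"ax":0,"ay":0,"az":0,"x":0,"y":0,"z":0.0007,"claw":34},
    {"ax":0,"ay":0,"az":0,"x":0,"y":0,"z":0.0007,"claw":36},
    {"ax":0,"ay":0,"az":0,"x":0,"y":0,"z":0.0007,"claw":40},
    {"ax":0,"ay":0,"az":0,"x":0,"y":0,"z":0.0007,"claw":45},
    {"ax":0,"ay":0,"az":0,"x":0,"y":0,"z":0.0007,"claw":50},
  ],
)

```text
time_s: 13.9
tool_pos: [0.5898, 0.2554, 0.1557]
tool_rot: [179.9, -45.2, 16.0]
force: [-0.7, -0.1, -0.8]
grip_width: 0.0403
```

Run:
```python
from h import *
cv2.imwrite('pics/n_wrist.png',vision.read_camera('wrist')[:,:,::-1])
cv2.imwrite('pics/n_scene.png',vision.read_camera('scene')[:,:,::-1])
o=status.get_obs(); print(o['time_s'],o['tool_pos'],o['tool_rot'],o['force'],o['wrist_torque'],o['grip_width'])
s=cv2.imread('pics/n_scene.png');t=cv2.imread('pics/n_wrist.png')
cv2.imwrite('pics/n_zoom.png',np.hstack([cv2.resize(s[110:190,340:420],None,fx=5,fy=5,interpolation=cv2.INTER_CUBIC),t[:,120:510]]))
```

```text
14.0 [0.58985237 0.25539585 0.15582244] [179.91578956 -45.17652795  15.99011114] [ 0.44382404 -0.18378882  0.07459178] [-0.24246644  0.7657237  -0.02752281] 0.04232270406867645
```

View pics/n_zoom.png

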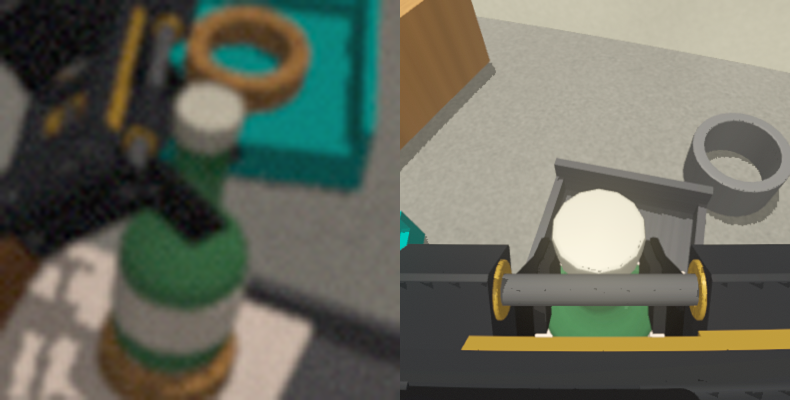

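The bottle stands on its own: the cap stayed at (599,232) in the joined view, and the force is about zero. I'll open fully, then retract along the tool axis.

>>> step_arm(
  series=[
    {"ax":0,"ay":0,"az":0,"x":0,"y":0,"z":0,"claw":70},
    {"ax":0,"ay":0,"az":0,"x":0,"y":0,"z":0,"claw":85},
    {"ax":0,"ay":0,"az":0,"x":0,"y":0,"z":0,"claw":100},
    {"ax":0,"ay":0,"az":0,"x":0,"y":0,"z":0,"claw":100},
    {"ax":0,"ay":0,"az":0,"x":0,"y":0,"z":0,"claw":100},
    {"ax":0,"ay":0,"az":0,"x":-0.007,"y":-0.002,"z":0.007,"claw":100},
    {"ax":0,"ay":0,"az":0,"x":-0.014,"y":-0.004,"z":0.014,"claw":100},
    {"ax":0,"ay":0,"az":0,"x":-0.021,"y":-0.006,"z":0.021,"claw":100},
    {"ax":0,"ay":0,"az":0,"x":-0.028,"y":-0.008,"z":0.028,"claw":100},
  ],
)

```text
time_s: 14.9
tool_pos: [0.5616, 0.2472, 0.1842]
tool_rot: [179.9, -45.2, 16.0]
force: [0.1, 0.5, -0.6]
grip_width: 0.0868
```

Run:
```python
from h import *
o=status.get_obs(); print(o['time_s'],o['tool_pos'],o['tool_rot'],o['qpos'],o['force'],o['grip_width'])
```

```text
14.9 [0.56159495 0.24718314 0.1841579 ] [179.93573248 -45.17854967  15.9566555 ] [  13.27566313  -10.16444242  -42.99094054  129.87301146   18.23285246
   14.49862214 -121.99953803] [ 0.06058935  0.52131485 -0.55238602] 0.0867811769256838
```

>>> step_arm(
  series=[
    {"ax":0,"ay":0,"az":0,"x":-0.01,"y":-0.003,"z":0.01,"claw":100},
    {"ax":0,"ay":0,"az":0,"x":-0.022,"y":-0.006,"z":0.022,"claw":100},
    {"ax":-0.6,"ay":2,"az":0,"x":-0.035,"y":-0.01,"z":0.036,"claw":100},
    {"ax":-1.4,"ay":5,"az":0,"x":-0.048,"y":-0.014,"z":0.05,"claw":100},
    {"ax":-2.8,"ay":10,"az":0,"x":-0.058,"y":-0.018,"z":0.062,"claw":100},
    {"ax":-4.2,"ay":15,"az":0,"x":-0.066,"y":-0.021,"z":0.074,"claw":80},
    {"ax":-5.6,"ay":20,"az":0,"x":-0.072,"y":-0.022,"z":0.085,"claw":60},
    {"ax":-7,"ay":25,"az":0,"x":-0.075,"y":-0.022,"z":0.09,"claw":40},
    {"ax":-8.3,"ay":28.8,"az":0,"x":-0.075,"y":-0.022,"z":0.09,"claw":20},
    {"ax":-8.3,"ay":28.8,"az":0,"x":-0.075,"y":-0.022,"z":0.09,"claw":0},
  ],
)

```text
time_s: 15.9
tool_pos: [0.4885, 0.226, 0.2743]
tool_rot: [179.9, -15.2, 16.0]
force: [-0.2, -0.3, -0.2]
grip_width: 0.0551
```

Run:
```python
from h import *
o=status.get_obs(); print(o['time_s'],o['tool_pos'],o['tool_rot'],o['qpos'],o['force'],o['grip_width'])
for n in ['wrist','scene','top']:cv2.imwrite(f'pics/p_{n}.png',vision.read_camera(n)[:,:,::-1])
s=cv2.imread('pics/p_scene.png');t=cv2.imread('pics/p_top.png')
cv2.imwrite('pics/p_both.png',np.hstack([cv2.resize(s[90:220,310:440],None,fx=3,fy=3,interpolation=2),cv2.resize(t[110:240,195:325],None,fx=3,fy=3,interpolation=2)]))
```

```text
15.9 [0.48845991 0.22598179 0.27428867] [179.90216231 -15.20872455  15.98025187] [ -22.36341303   -7.22435482   -7.12658359  107.43468264    3.01296661
   64.9895234  -104.50340696] [-0.20847934 -0.3475954  -0.2380886 ] 0.05505414268101816
```

View pics/p_both.png

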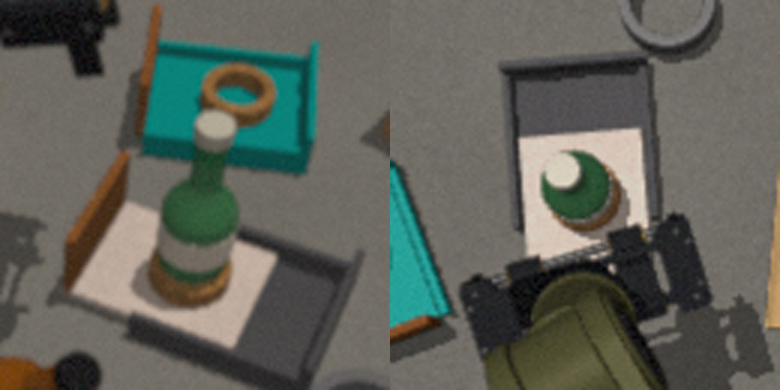

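View pics/p_wrist.png

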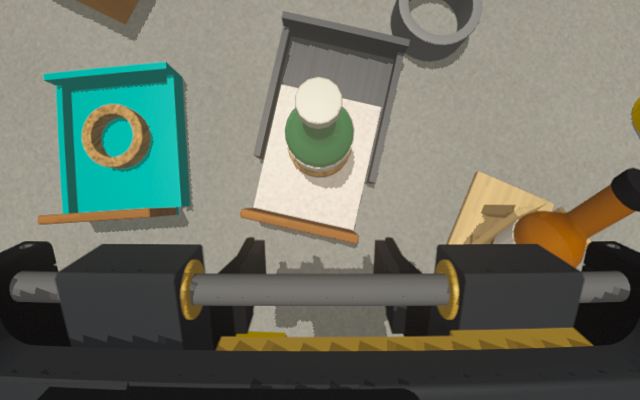

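The bottle stands upright in the ring, clear of the gripper. Next I measure the panel and rack from this wrist view.

Run:
```python
from h import *
np.set_printoptions(precision=4,suppress=True)
im=cv2.imread('pics/p_wrist.png');cv2.imwrite('pics/p_wz.png',cv2.resize(im[0:250,230:420],None,fx=2.4,fy=2.4,interpolation=2))
o=status.get_obs();o['tool_pos']=np.array([.48846,.22598,.27429]);o['tool_rot']=np.array([179.9022,-15.2087,15.98])
P=plane('wrist',[(241,213),(357,243)],.085,o);print('panel top edge',P,P.mean(0),np.linalg.norm(P[1]-P[0]),np.degrees(np.arctan2(P[1,0]-P[0,0],-(P[1,1]-P[0,1]))))
S=plane('wrist',[(284,13),(409,40)],.05,o);print('stop top rear',S,np.linalg.norm(S[1]-S[0]),np.degrees(np.arctan2(S[1,0]-S[0,0],-(S[1,1]-S[0,1]))))
print('cap',plane('wrist',[(319,101)],.21,o),status.get_obs()['grip_width'],status.get_obs()['tool_pos'])
```

```text
panel top edge [[0.4841 0.3092 0.085 ]
 [0.4871 0.1851 0.085 ]] [0.4856 0.2471 0.085 ] 0.12418690543947926 1.3961375845114712
stop top rear [[0.7153 0.3328 0.05  ]
 [0.7247 0.186  0.05  ]] 0.14709131366539938 3.650966366677285
cap [[0.5827 0.2532 0.21  ]] 0.04294038421614733 [0.4864 0.2252 0.273 ]
```

View pics/p_wz.png

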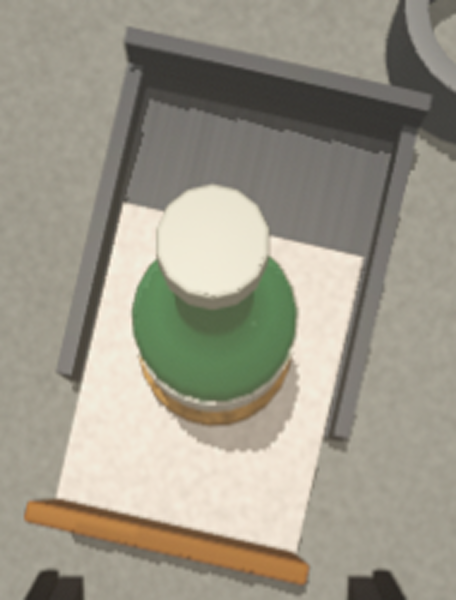

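Run:
```python
from h import *
o=status.get_obs()
print(delta(o['tool_pos'],o['tool_rot'],[.445,.2452,.17],[180,-20,2.5]))
```

```text
(array([  0.91,  -4.74, -13.47]), array([-0.0414,  0.02  , -0.103 ]))
```

>>> step_arm(
  series=[
    {"ax":0.1,"ay":-0.5,"az":-1.5,"x":-0.01,"y":0.002,"z":0,"claw":0},
    {"ax":0.3,"ay":-1.5,"az":-4,"x":-0.022,"y":0.006,"z":-0.01,"claw":0},
    {"ax":0.5,"ay":-2.5,"az":-7,"x":-0.033,"y":0.011,"z":-0.03,"claw":0},
    {"ax":0.7,"ay":-3.6,"az":-10,"x":-0.04,"y":0.016,"z":-0.055,"claw":0},
    {"ax":0.9,"ay":-4.7,"az":-13.4,"x":-0.0414,"y":0.02,"z":-0.08,"claw":0},
    {"ax":0.91,"ay":-4.74,"az":-13.47,"x":-0.0414,"y":0.02,"z":-0.103,"claw":0},
    {"ax":0.91,"ay":-4.74,"az":-13.47,"x":-0.0414,"y":0.02,"z":-0.103,"claw":0},
  ],
)

```text
time_s: 16.75
tool_pos: [0.4425, 0.2435, 0.1669]
tool_rot: [179.8, -19.7, 2.6]
force: [-0.5, -0.9, 0.4]
grip_width: 0.0007
```

Run:
```python
from h import *
o=status.get_obs(); print(o['time_s'],o['tool_pos'],o['tool_rot'],o['qpos'],o['force'],o['grip_width'])
```

```text
16.75 [0.44246657 0.24348162 0.16694381] [179.77316907 -19.72568686   2.6220059 ] [ -23.03277008   -8.37348403  -16.08567264  121.78477255   12.25022666
   51.05144793 -133.13978169] [-0.45906916 -0.89888541  0.42886281] 0.0007353775784043914
```

>>> step_arm(
  series=[
    {"ax":0,"ay":0,"az":0,"x":0,"y":0,"z":-0.01,"claw":0},
    {"ax":0,"ay":0,"az":0,"x":0,"y":0.001,"z":-0.03,"claw":0},
    {"ax":0,"ay":0,"az":0,"x":0,"y":0.002,"z":-0.05,"claw":0},
    {"ax":0,"ay":0,"az":0,"x":0,"y":0.002,"z":-0.07,"claw":0},
    {"ax":0,"ay":0,"az":0,"x":0,"y":0.002,"z":-0.088,"claw":0},
    {"ax":0,"ay":0,"az":0,"x":0,"y":0.002,"z":-0.1,"claw":0},
    {"ax":0,"ay":0,"az":0,"x":0,"y":0.002,"z":-0.104,"claw":0},
    {"ax":0,"ay":0,"az":0,"x":0,"y":0.002,"z":-0.104,"claw":0},
  ],
)

```text
time_s: 17.55
tool_pos: [0.4458, 0.2474, 0.067]
tool_rot: [-180.0, -20.0, 2.5]
force: [-0.2, -0.3, 0.4]
grip_width: 0.0004
```

Run:
```python
from h import *
o=status.get_obs(); print(o['time_s'],o['tool_pos'],o['tool_rot'],o['qpos'],o['force'],o['grip_width'])
s=vision.read_camera('scene')[:,:,::-1];t=vision.read_camera('top')[:,:,::-1]
cv2.imwrite('pics/q_both.png',np.hstack([cv2.resize(s[90:220,310:440],None,fx=3,fy=3,interpolation=2),cv2.resize(t[110:240,195:325],None,fx=3,fy=3,interpolation=2)]))
```

```text
17.55 [0.44576038 0.24737286 0.06701877] [-179.97885851  -20.03384935    2.47769837] [-2.30173033e+01 -1.15714823e-01 -1.75274503e+01  1.27492260e+02
  1.98490349e+01  3.82833128e+01 -1.42172753e+02] [-0.16260657 -0.33480577  0.42460697] 0.0004182773587761487
```

View pics/q_both.png

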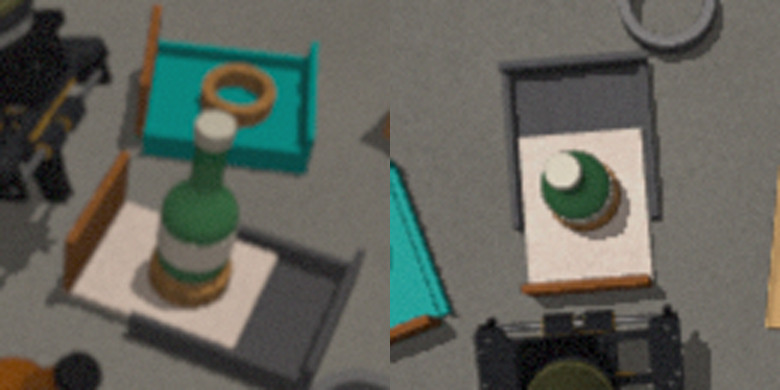

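The closed fingers sit behind the panel, and the bottle is upright. I'll approach contact, then push slowly.

>>> step_arm(
  series=[
    {"ax":0,"ay":0,"az":0,"x":0.004,"y":-0.001,"z":-0.003,"claw":0},
    {"ax":0,"ay":0,"az":0,"x":0.009,"y":-0.001,"z":-0.004,"claw":0},
    {"ax":0,"ay":0,"az":0,"x":0.014,"y":-0.001,"z":-0.004,"claw":0},
    {"ax":0,"ay":0,"az":0,"x":0.018,"y":-0.001,"z":-0.004,"claw":0},
    {"ax":0,"ay":0,"az":0,"x":0.021,"y":-0.001,"z":-0.004,"claw":0},
    {"ax":0,"ay":0,"az":0,"x":0.023,"y":-0.001,"z":-0.004,"claw":0},
    {"ax":0,"ay":0,"az":0,"x":0.024,"y":-0.001,"z":-0.004,"claw":0},
    {"ax":0,"ay":0,"az":0,"x":0.025,"y":-0.001,"z":-0.004,"claw":0},
    {"ax":0,"ay":0,"az":0,"x":0.026,"y":-0.001,"z":-0.004,"claw":0},
    {"ax":0,"ay":0,"az":0,"x":0.027,"y":-0.001,"z":-0.004,"claw":0},
    {"ax":0,"ay":0,"az":0,"x":0.028,"y":-0.001,"z":-0.004,"claw":0},
    {"ax":0,"ay":0,"az":0,"x":0.029,"y":-0.001,"z":-0.004,"claw":0},
  ],
)

```text
time_s: 18.85
tool_pos: [0.4742, 0.2466, 0.0627]
tool_rot: [-180.0, -20.0, 2.5]
force: [-2.9, 0.9, 0.6]
grip_width: 0.0002
```

Contact (−2.9 N, the stated friction). Slow push.

>>> step_arm(
  series=[
    {"ax":0,"ay":0,"az":0,"x":0.001,"y":0,"z":0,"claw":0},
    {"ax":0,"ay":0,"az":0,"x":0.0021,"y":0,"z":0,"claw":0},
    {"ax":0,"ay":0,"az":0,"x":0.0033,"y":0,"z":0,"claw":0},
    {"ax":0,"ay":0,"az":0,"x":0.0046,"y":0,"z":0,"claw":0},
    {"ax":0,"ay":0,"az":0,"x":0.006,"y":0.0002,"z":0,"claw":0},
    {"ax":0,"ay":0,"az":0,"x":0.0075,"y":0.0002,"z":0,"claw":0},
    {"ax":0,"ay":0,"az":0,"x":0.009,"y":0.0004,"z":0,"claw":0},
    {"ax":0,"ay":0,"az":0,"x":0.0105,"y":0.0004,"z":0,"claw":0},
    {"ax":0,"ay":0,"az":0,"x":0.012,"y":0.0005,"z":0,"claw":0},
    {"ax":0,"ay":0,"az":0,"x":0.0135,"y":0.0006,"z":0,"claw":0},
    {"ax":0,"ay":0,"az":0,"x":0.015,"y":0.0006,"z":0,"claw":0},
    {"ax":0,"ay":0,"az":0,"x":0.0165,"y":0.0007,"z":0,"claw":0},
  ],
)

```text
time_s: 20.05
tool_pos: [0.4911, 0.2471, 0.0628]
tool_rot: [-180.0, -20.0, 2.5]
force: [-2.3, 2.1, -0.3]
grip_width: 0.0008
```

Run:
```python
from h import *
o=status.get_obs(); print(o['time_s'],o['tool_pos'],o['tool_rot'],o['qpos'],o['force'],o['grip_width'])
s=vision.read_camera('scene')[:,:,::-1];cv2.imwrite('pics/r.png',cv2.resize(s[90:220,310:440],None,fx=3,fy=3,interpolation=2))
```

```text
20.05 [0.49110165 0.24708772 0.06284238] [-179.98498386  -20.02028933    2.48900056] [ -21.43850852    4.75204283  -15.74707757  123.14139831   20.80167705
   37.35625225 -139.41631594] [-2.27689853  2.05075071 -0.26447449] 0.0008113381788096953
```

View pics/r.png

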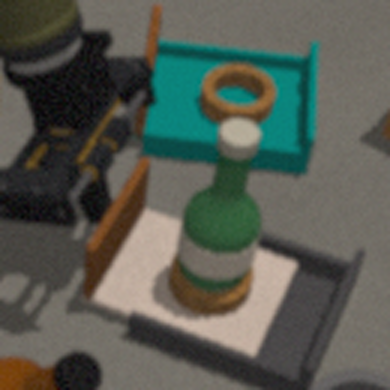

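>>> step_arm(
  series=[
    {"ax":0,"ay":0,"az":0,"x":0.0016,"y":0.0001,"z":0,"claw":0},
    {"ax":0,"ay":0,"az":0,"x":0.0034,"y":0.0002,"z":0,"claw":0},
    {"ax":0,"ay":0,"az":0,"x":0.0053,"y":0.0003,"z":0,"claw":0},
    {"ax":0,"ay":0,"az":0,"x":0.0073,"y":0.0004,"z":0,"claw":0},
    {"ax":0,"ay":0,"az":0,"x":0.0093,"y":0.0005,"z":0,"claw":0},
    {"ax":0,"ay":0,"az":0,"x":0.0113,"y":0.0006,"z":0,"claw":0},
    {"ax":0,"ay":0,"az":0,"x":0.0133,"y":0.0007,"z":0,"claw":0},
    {"ax":0,"ay":0,"az":0,"x":0.0153,"y":0.0008,"z":0,"claw":0},
    {"ax":0,"ay":0,"az":0,"x":0.0173,"y":0.0009,"z":0,"claw":0},
    {"ax":0,"ay":0,"az":0,"x":0.0193,"y":0.001,"z":0,"claw":0},
    {"ax":0,"ay":0,"az":0,"x":0.0213,"y":0.0011,"z":0,"claw":0},
    {"ax":0,"ay":0,"az":0,"x":0.0233,"y":0.0012,"z":0,"claw":0},
  ],
)

```text
time_s: 21.3
tool_pos: [0.5144, 0.2483, 0.0628]
tool_rot: [-180.0, -20.0, 2.5]
force: [-2.7, 0.9, 0.4]
grip_width: 0.0008
```

>>> step_arm(
  series=[
    {"ax":0,"ay":0,"az":0,"x":0.002,"y":0.0001,"z":0,"claw":0},
    {"ax":0,"ay":0,"az":0,"x":0.004,"y":0.0002,"z":0,"claw":0},
    {"ax":0,"ay":0,"az":0,"x":0.006,"y":0.0003,"z":0,"claw":0},
    {"ax":0,"ay":0,"az":0,"x":0.008,"y":0.0004,"z":0,"claw":0},
    {"ax":0,"ay":0,"az":0,"x":0.01,"y":0.0005,"z":0,"claw":0},
    {"ax":0,"ay":0,"az":0,"x":0.012,"y":0.0006,"z":0,"claw":0},
    {"ax":0,"ay":0,"az":0,"x":0.014,"y":0.0007,"z":0,"claw":0},
    {"ax":0,"ay":0,"az":0,"x":0.0159,"y":0.0008,"z":0,"claw":0},
    {"ax":0,"ay":0,"az":0,"x":0.0177,"y":0.0009,"z":0,"claw":0},
    {"ax":0,"ay":0,"az":0,"x":0.0193,"y":0.001,"z":0,"claw":0},
    {"ax":0,"ay":0,"az":0,"x":0.0208,"y":0.001,"z":0,"claw":0},
    {"ax":0,"ay":0,"az":0,"x":0.022,"y":0.0011,"z":0,"claw":0},
  ],
)

```text
time_s: 22.5
tool_pos: [0.5331, 0.2494, 0.0623]
tool_rot: [179.9, -19.7, 2.5]
force: [-21.0, -1.0, 16.9]
grip_width: 0.0004
```

Run:
```python
from h import *
o=status.get_obs(); print(o['time_s'],o['tool_pos'],o['tool_rot'],o['qpos'],o['force'],o['grip_width'])
s=vision.read_camera('scene')[:,:,::-1];cv2.imwrite('pics/s.png',cv2.resize(s[90:220,310:440],None,fx=3,fy=3,interpolation=2))
```

```text
22.5 [0.53310176 0.24944919 0.06233863] [179.87480792 -19.70690208   2.53623809] [ -20.17829644    9.1770118   -14.60274474  118.18860351   20.87536244
   37.83641512 -136.62135606] [-21.04967456  -0.96605057  16.91000939] 0.00041694195120758556
```

View pics/s.png

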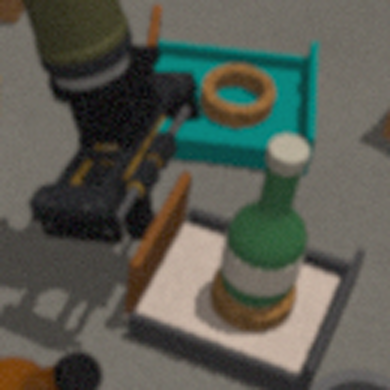

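The force rose to 21 N, and the picture shows the tray filling the rack up to the rear stop, with the bottle upright. I'll back off gently.

>>> step_arm(
  series=[
    {"ax":0,"ay":0,"az":0,"x":-0.001,"y":0,"z":0,"claw":0},
    {"ax":0,"ay":0,"az":0,"x":-0.003,"y":0,"z":0,"claw":0},
    {"ax":0,"ay":0,"az":0,"x":-0.006,"y":0,"z":0,"claw":0},
    {"ax":0,"ay":0,"az":0,"x":-0.012,"y":0,"z":0,"claw":0},
    {"ax":0,"ay":0,"az":0,"x":-0.022,"y":-0.001,"z":0,"claw":0},
    {"ax":0,"ay":0,"az":0,"x":-0.036,"y":-0.002,"z":0.005,"claw":0},
    {"ax":0,"ay":0,"az":0,"x":-0.05,"y":-0.002,"z":0.02,"claw":0},
    {"ax":0,"ay":0,"az":0,"x":-0.06,"y":-0.002,"z":0.04,"claw":0},
    {"ax":0,"ay":0,"az":0,"x":-0.07,"y":-0.002,"z":0.07,"claw":0},
    {"ax":0,"ay":0,"az":0,"x":-0.08,"y":-0.002,"z":0.1,"claw":0},
    {"ax":0,"ay":0,"az":0,"x":-0.085,"y":-0.002,"z":0.12,"claw":0},
    {"ax":0,"ay":0,"az":0,"x":-0.085,"y":-0.002,"z":0.12,"claw":0},
  ],
)

```text
time_s: 23.75
tool_pos: [0.4524, 0.2486, 0.1867]
tool_rot: [-179.8, -20.4, 2.5]
force: [0.4, 0.5, -0.2]
grip_width: 0.0004
```

Run:
```python
from h import *
np.set_printoptions(precision=4,suppress=True)
o=status.get_obs(); print(o['time_s'],o['tool_pos'],o['tool_rot'],o['qpos'],o['force'])
for n in ['wrist','scene','top']:cv2.imwrite(f'pics/t_{n}.png',vision.read_camera(n)[:,:,::-1])
s=cv2.imread('pics/t_scene.png');t=cv2.imread('pics/t_top.png')
cv2.imwrite('pics/t_both.png',np.hstack([cv2.resize(s[90:220,310:440],None,fx=3,fy=3,interpolation=2),cv2.resize(t[110:240,195:325],None,fx=3,fy=3,interpolation=2)]))
```

```text
23.75 [0.4524 0.2486 0.1867] [-179.8049  -20.3965    2.4601] [ -21.8714   -8.5381  -16.8007  119.6779   11.7921   52.3778 -132.2519] [ 0.3863  0.4684 -0.2175]
```

View pics/t_both.png

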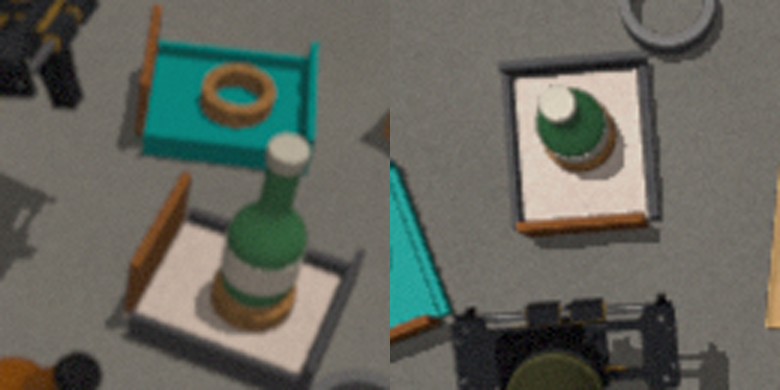

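View pics/t_wrist.png

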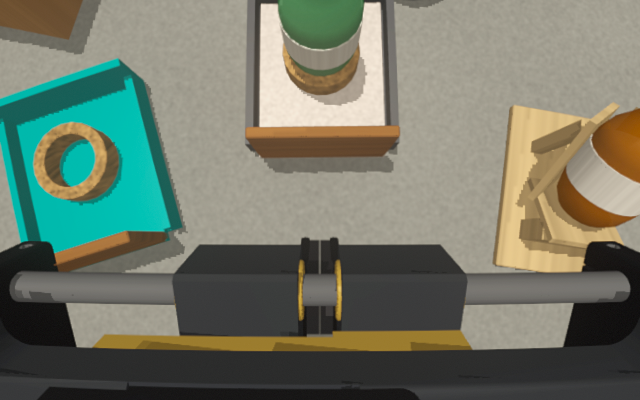

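View pics/t_top.png

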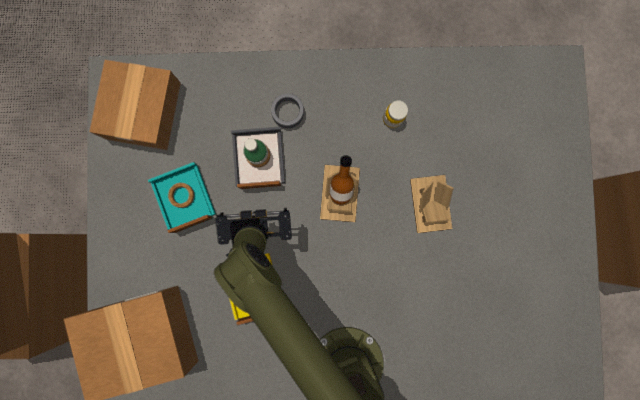

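The tray is against the rear stop, the panel is flush with the rails, and the bystanders are unmoved. I'll do a last check of bottle tilt and of the bystanders.

Run:
```python
from h import *
np.set_printoptions(precision=4,suppress=True)
# panel face from wrist push: TCP .533+.0117
t=cv2.imread('pics/t_top.png');s=cv2.imread('pics/t_scene.png')
def cap(im,box,n):
    x0,y0,x1,y1=box;hsv=cv2.cvtColor(im,cv2.COLOR_BGR2HSV);g=im[y0:y1,x0:x1]
    m=cv2.inRange(hsv,(0,0,125),(180,60,255))[y0:y1,x0:x1]
    M=cv2.moments(m);return M['m10']/M['m00']+x0,M['m01']/M['m00']+y0
ct=(195+(557-390)/3,110+103/3); cs=(310+288/3,90+147/3)
print(ct,cs,'tri cap',tri([('top',ct),('scene',cs)]))
bs=(310+263/3,90+268/3); print('label in scene',bs)
X=tri([('top',ct),('scene',cs)])[0]
for n in('scene','top'):print(n,proj(n,[[.6435,.2565,z] for z in (.21,.195,.075,.062,.04)]).round(1).tolist())
a=cv2.imread('pics/top0.png');d=cv2.absdiff(a,t).max(2)
for nm,(x0,y0,x1,y1) in dict(tape=(270,92,308,130),jar=(382,98,412,130),amber=(318,152,364,224)).items():print(nm,'mean diff',d[y0:y1,x0:x1].mean(), (d[y0:y1,x0:x1]>45).sum())
x=cv2.resize(vision.read_camera('scene')[:,:,::-1][125:210,365:435],None,fx=6,fy=6,interpolation=2);cv2.imwrite('pics/u.png',x)
```

```text
(250.66666666666666, 144.33333333333334) (406.0, 139.0) tri cap (array([0.645 , 0.259 , 0.2074]), [np.float64(0.0008549231137858918), np.float64(0.0008549231137858832)])
label in scene (397.6666666666667, 179.33333333333331)
scene [[404.8, 138.7], [403.7, 143.2], [395.8, 176.1], [395.1, 179.3], [393.8, 184.6]]
top [[251.3, 144.4], [252.0, 145.3], [256.7, 152.3], [257.1, 153.0], [257.9, 154.2]]
tape mean diff 7.556786703601108 0
jar mean diff 9.010416666666666 0
amber mean diff 8.713466183574878 0
```

View pics/u.png

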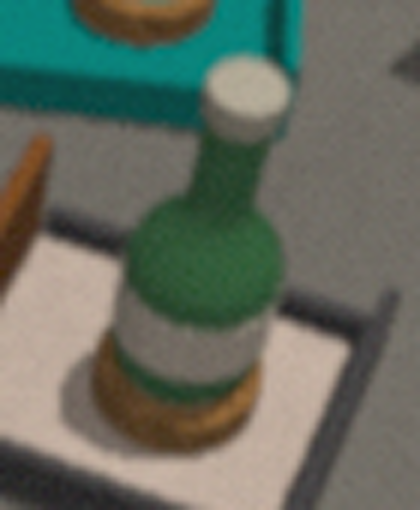

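Cap top triangulates to (0.645, 0.259, 0.207). That is within about 3 mm of the point above the ring's centre and at the seated height of 0.210. I'm handing in.

```bash
python3 -c "
from cell import workorder,status
print(status.get_obs()['time_s']);print(workorder.sign_off())"
```

```text
23.95
the job is handed in; nothing more can be done
None
```

The green bottle is standing in the cork ring and the tray is pushed home. I handed the job in at 23.95 s of the 61 s allowed, and the hand-in gives no verdict.

**What I did:** I gripped the bottle by its neck, lifted it clear and carried it upright over the amber bottle. I lowered it into the ring until the ring took its weight with almost no sideways force, then let go. I then pushed the front panel slowly with closed fingers until the tray met its stop, and backed away.

**Last checks:**
- **Bottle:** the cap top measured within about 3 mm of the point above the ring's centre, at 207 mm against 210 mm expected. That puts the tilt at about 1° or less.
- **Tray:** it fills the rack up to the rear stop and the panel is flush with the rails. The force rose from about 3 N to 21 N at the end.
- **Bystanders:** the amber bottle, the jar and the tape roll look the same in the overhead picture before and after. The gripper was clear with about zero force.

**What disagreed or went wrong:**
- **Camera agreement:** the cameras differed by about 3–5 mm on where the ring was, so I did the final centring by contact force.
- **Tray travel:** my camera estimate was about 85 mm, but the tray stopped after about 60 mm. I relied on the force rise and the pictures that it was fully home.
- **Joint limit:** the arm ran up against the last joint's limit (−153.7°) on the way to the ring, so I turned the hand about the vertical to free it.
- **Refused call:** one early move call was refused as badly formed, and nothing moved.

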